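# Dial open the bench strongbox

### The job

Open the grey strongbox on the bench. Reading the dial like a clock face: turn it clockwise past 3 o'clock once and stop the second time the pointer reaches 3, turn it back counter-clockwise straight to 11 o'clock, then clockwise straight to 1 o'clock, and leave it there while you slide the hatch beside it fully open, away from the dial. Let go, and leave the other things on the bench where they are.

Things in the scene. Friction and masses are not known exactly. Their poses are not given: they have to be found in the camera images.
- strongbox: Grey steel strongbox fixed to the bench, 140 (x) x 300 (y) x 90 mm high; origin at the centre of its underside. Its top carries the dial, centred 75 mm towards -y from the box centre, and at the +y end the sliding hatch. It stands turned by up to 0.4 rad.
- dial_center (a point): Dial axis at the height of the box top; axes as the box's. Round it a fixed plate, radius 62 mm, 2 mm thick, with twelve 2 mm high hour ticks at radius 46 to 62 mm. The longest, widest tick is 12 o'clock, on the box's +x side; 3, 6 and 9 are of middle length. Hours run clockwise seen from above: 3 o'clock towards -y, 6 towards -x.
- dial (a joint): Dial angle in rad, growing clockwise seen from above, 0 with the pointer at 12 o'clock; an hour is pi/6. It counts turns (no wrap) and starts between 0.3 and 1.25: the second arrival at 3 o'clock reads 7.85, then 11 o'clock 5.76 and 1 o'clock 6.81, each to be met within 0.2 rad. No end stops. Turns with 0.06 to 0.1 Nm and stays where left.
- dial_grip (a point): Point on the dial's axis, 31 mm above the box top, inside the dial's round fluted black knob: 52 mm diameter, from 12 to 46 mm above the box top, graspable at any yaw. Its x axis points along the pointer. Below the knob a round dark skirt, radius 43 mm, from 2 to 12 mm above the box top, turns with it.
- dial_pointer (a point): Outer end of the pointer, a bright raised bar on the skirt from the knob to the skirt's edge, 43 mm from the axis, 15 mm above the box top; a second bright bar on the knob's top runs from the axis the same way. Lock wheels inside are set by the farthest point of each turn: overshooting a number by over 0.2 rad spoils the combination; dial it again from the start.
- hatch (a joint): Travel of the hatch in m: 0 shut, 0.080 fully open (end stop). It slides along the box's +y, away from the dial, against a friction of about 3 N and stays put. While the combination is not set the lock holds it after about 5 mm: do not force it.
- hatch_grip (a point): Middle of the hatch's upright grip bar: 76 mm long (box x), 14 mm thick (box y), 28 mm high above the box top; this point is in its mid plane, 18 mm above the box top. Shut, it lies 100 mm towards +y from the box centre. The hatch is a flat steel plate level with the box top.
- bolt_can: Bystander: squat steel can of bolts, 96 mm diameter, 85 mm high; origin at the centre of its underside.
- socket: Bystander: chrome socket, 42 mm diameter, 60 mm high, standing; origin under it.
- parts_bin: Bystander: blue open parts bin 120 x 170 x 70 mm; origin at the centre of its underside.
- screwdriver: Bystander: screwdriver with a red handle, 200 mm long, lying along its x.
- wing_nut1: Bystander: big brass wing nut, about 65 mm over the wings (along its x), 33 mm high; origin under it.
- wing_nut2: Bystander: big brass wing nut, about 65 mm over the wings (along its x), 33 mm high; origin under it.
- wing_nut3: Bystander: big brass wing nut, about 65 mm over the wings (along its x), 33 mm high; origin under it.

How it is judged (in metres and radians):
On the way, in this order (a step that is already met when the one before it is completed fails the run):
1. dial stopped at 3 o'clock on its second arrival, turning clockwise (hatch shut) (value of joint dial between 7.654 and 8.054 rad and velocity of joint dial between -0.3 and 0.3 rad/s and value of joint hatch below 0.012 m), for 0.1 s.
2. dial turned back counter-clockwise and stopped at 11 o'clock (value of joint dial between 5.5596 and 5.9596 rad and velocity of joint dial between -0.3 and 0.3 rad/s and value of joint hatch below 0.012 m), for 0.1 s.
3. dial turned clockwise and stopped at 1 o'clock (value of joint dial between 6.6068 and 7.0068 rad and velocity of joint dial between -0.3 and 0.3 rad/s and value of joint hatch below 0.012 m), for 0.1 s.
At the end, for the whole second after the job is handed in: The hatch is open by at least 74 mm of its 80 mm and at rest, the dial stands at 1 o'clock (within 0.3 rad), and each of the seven bystanders is within 30 mm of where it began. Each number met within 0.2 rad on the way (value of joint hatch above 0.074 m and velocity of joint hatch below 0.01 m/s and value of joint dial between 6.5068 and 7.1068 rad and distance of each of bolt_can, wing_nut1, wing_nut2, wing_nut3, socket, parts_bin, screwdriver from where it was at the start of the episode below 0.03 m); the robot touches nothing.
It fails at once if a bystander is knocked more than 30 mm from its place (distance of any of bolt_can, wing_nut1, wing_nut2, wing_nut3, socket, parts_bin, screwdriver from where it was at the start of the episode above 0.03 m).
It also fails if it takes over 72 s, if anything falls off the work surface, if the arm or the gripper's body presses on something with over 40 N, if the wrist force passes 120 N, or if a joint passes its speed limit or range.

### The arm

A 6-joint arm with a two-finger parallel gripper is mounted at the origin on the work surface. World frame = base frame: x ahead of the robot, y to its left, z up, the work surface at z = 0. Lengths are in m, angles in degrees, forces in N, time in s.
With the tool pointing down it reaches from about 0.35 to 0.875 m from the base axis. Payload 4.2 kg.
Tool frame: the origin (TCP) lies at the very end of the fingers, on their centre line; the grasp point (between the pads) lies 19 mm behind it; z points along the fingers, x is the direction in which the jaws open and shut, and the axes are right-handed (so a half turn about z gives the same grasp; the last joint's range is limited). The gripper opens to 87 mm and grips with 3 to 60 N. Pads are 19 mm wide; open, the fingers measure 117 mm over their backs; the gripper's body (75 mm by 190 mm) begins 51 mm behind the grasp point.
Start: joints at [87.009, 22.042, 0.453, 0, -68.411, -14.817], TCP at [0.191, 0.595, 0.189] pointing down, gripper open.
Joint ranges: [-179.83, 179.83], [-69.29, 118.12], [-61.27, 80.66], [-181.25, 117.63], [-171.15, -9.14], [-177.46, 177.46]. Speed limits (degrees/s): [159.86, 159.86, 180, 180, 180, 180].

### API

Orientations are given as a 3x3 rotation matrix whose columns are the frame's x, y, z axes.
In Python, from station import r gives the robot as it stands.
- The arm moves only by the shell command python3 -m jog 'ROWS' [OPENING]. ROWS is JSON, a list of rows, each a list of 2 entries, a list of its own where there are three numbers: the shift along the tool's x, y, z in m, then the turn, a rotation vector about the tool's x, y, z in units of 5 degrees (1.0 is 5 degrees). A call has exactly 10 rows; each row is the pose to reach, as a shift and turn from the pose commanded when the call began, along the tool's axes at that moment; what a row does not reach only later rows make up. A row lasts 1/12 s, in which the tool goes at most 41.7 mm and 7.16 degrees, less where a joint would pass 70% of its speed; a pose out of reach is approached as far as the arm can. A call with a gripper value outside its range is refused whole. OPENING is the finger opening in m, from 0 to 0.087, set as the call begins (- or left out, the last holds). The fingers move at their own pace and stop on an object; the grip force is fixed at half the most. Time passes only in rows, so rows that repeat a pose let the fingers close, or fill a call up. It gives the time, the measured TCP pose, the force and the opening at its end, in the units of the state.
- r.sense(): the state, without advancing time (a new reading comes with each control period).
- r.capture(name): name is "side" or "top" or "wrist"; returns (picture, depth): 420x560x3 uint8, blue, green, red; 420x560 float32, m along the optical axis (not along the pixel's ray), 0 where there is no reading.
- r.calibration(name): a dict with "fx", "fy", "cx", "cy" (pixels), "R" (3x3) and "t" (3): a world point X has camera coordinates R X + t; the wrist camera has in their place "tool_from_camera" (4x4, takes a point from camera to tool coordinates, whose origin is the TCP and whose axes are the tool frame's). Camera axes: x right, y down, z forward; pixel columns grow to the right and rows downward; lengths in m; the calibration is good to about 2 mm. The wrist camera is an equidistant fisheye: a pixel r from the principal point sees the ray r / f radians off the axis. A picture is of the moment at which its call begins: read the wrist's pose just before it. calibration takes no time and is no camera call.
- r.finish_job(): hands the job in, once; it reports no verdict.
Trained networks look in the newest picture that a camera, given by its name, has taken for a name from the list of things; names that differ only in an ending like _2 or _b are one class to them, and where a whole thing is asked for, a point or a joint stands for the part that bears it (a point fixed in the world has none). Each returns a list of dicts, best first, with "confidence" (0 to 1); they miss things now and then, are a little off and sometimes report something else, mostly with a low value. They report only what shows in the picture. A call takes as long as a camera call.
- r.cut_out(query, camera): "region" (420x560 bool, what is visible of it) and "uv" ([column, row] in pixels, amid what is visible of it).
The state is a dict: "time_s": time; "joints": joint angles; "joint_velocities": joint speeds; "effort": joint torques, N m; "tcp_pos": TCP position; "ee_rot": TCP orientation; "wrist_force": force on the tool from outside, world axes, zero at the start; "moment": the same for the moment, N m; "gripper_width": opening from 0.0 (shut) to 1.0 (fully open).
Only numpy, scipy, OpenCV 4.12 (cv2) and the standard library are available. Lean on these libraries where they do the work, as an engineer would, in place of code of your own. Each camera call takes 0.05 s, during which the arm holds its last target.

## Working session

There is one attempt and no reset: what is moved stays moved. The work goes in short steps, Python scripts to look and compute and a shell command to move; the robot and the scene stay as the last step left them, time stands still between calls to the robot, and variables do not carry over. Pictures are saved under pics/ and viewed, and the job is handed in when it is done.

```bash
mkdir -p pics; ls; python3 - <<'E'
from station import r
import cv2,json
s=r.sense()
print(s)
for c in("side","top","wrist"):
    im,d=r.capture(c); cv2.imwrite(f"pics/{c}0.png",im); 
    k=r.calibration(c); print(c,k)
E
```

```text
pics
{'time_s': 0.0, 'joints': array([ 8.70112575e+01,  2.20913225e+01,  3.79063510e-01, -2.95412963e-02,
       -6.84109698e+01, -1.48163142e+01]), 'joint_velocities': array([-0.06430621, -0.00685409,  0.06944234, -0.07886552,  0.01028862,
        0.02761045]), 'effort': array([-2.21610194e-04, -3.90664530e+01,  1.87405103e+01,  4.21981126e+00,
        1.09599216e-02, -1.89407342e-04]), 'tcp_pos': array([0.19088923, 0.59441767, 0.18754745]), 'ee_rot': array([[-3.05959795e-01, -9.52044250e-01, -5.90907342e-04],
       [-9.52041888e-01,  3.05960353e-01, -2.12277867e-03],
       [ 2.20177344e-03, -8.69163832e-05, -9.99997572e-01]]), 'wrist_force': array([ 0.52517178,  0.49327018, -0.80015811]), 'moment': array([-0.01609031, -0.00870324,  0.01436296]), 'gripper_width': 1.0033690342607682}
side {'fx': 474.625545874188, 'fy': 474.625545874188, 'cx': 286.43275471121467, 'cy': 217.31424087857906, 'R': array([[ 0.99836773, -0.05645708,  0.0086295 ],
       [-0.03588819, -0.73768495, -0.67419059],
       [ 0.04442868,  0.67278044, -0.73850699]]), 't': array([-0.56698402,  0.15446836,  1.1771397 ])}
top {'fx': 506.32672031391627, 'fy': 506.32672031391627, 'cx': 281.80001663912805, 'cy': 206.9229092648753, 'R': array([[-4.05953749e-03, -9.99847221e-01,  1.70016387e-02],
       [-9.83101329e-01,  8.78749028e-04, -1.83060114e-01],
       [ 1.83017206e-01, -1.74574730e-02, -9.82954698e-01]]), 't': array([0.10116598, 0.58927727, 1.26906957])}
wrist {'fx': 325.19226210127806, 'fy': 325.19226210127806, 'cx': 281.6107147187526, 'cy': 210.43935480844945, 'tool_from_camera': array([[ 9.99999568e-01,  8.62581089e-04, -3.45548435e-04,
         8.83595808e-04],
       [-7.19867324e-04,  9.54286184e-01,  2.98893562e-01,
        -8.40690327e-02],
       [ 5.87572031e-04, -2.98893184e-01,  9.54286393e-01,
        -1.95391905e-01],
       [ 0.00000000e+00,  0.00000000e+00,  0.00000000e+00,
         1.00000000e+00]])}
```

View pics/top0.png

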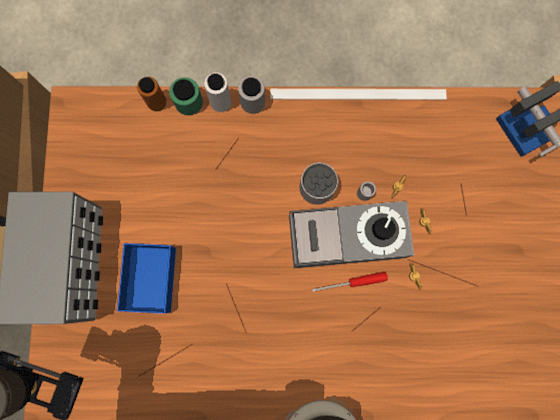

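View pics/side0.png

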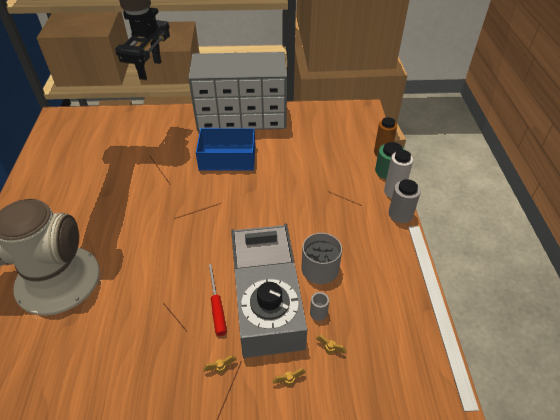

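```bash
python3 - <<'E'
from station import r
import numpy as np,cv2
for cam in("top",):
    K=r.calibration(cam);im,d=r.capture(cam)
    R,t=K["R"],K["t"]
    v,u=np.mgrid[:420,:560]
    P=np.stack([(u-K["cx"])/K["fx"]*d,(v-K["cy"])/K["fy"]*d,d],-1)
    W=(P-t)@R
    np.save(f"W_{cam}.npy",W);np.save(f"d_{cam}.npy",d)
    for q in("strongbox","dial","dial_grip","dial_pointer","hatch","hatch_grip","bolt_can","socket","parts_bin","screwdriver","wing_nut1"):
        for o in r.cut_out(q,cam)[:4]:
            m=o["region"]&(d>0)
            w=W[m]
            print(cam,q,round(o["confidence"],2),np.round(o["uv"]),m.sum(),np.median(w,0).round(3),w.min(0).round(3),w.max(0).round(3))
            if q in("strongbox","hatch_grip","hatch","dial","dial_pointer"): np.save(f"m_{cam}_{q}.npy",m) 
E
```

```text
top strongbox 0.95 [352. 233.] 6759 [ 0.513 -0.072  0.091] [ 0.435 -0.251 -0.003] [0.598 0.082 0.145]
top dial_grip 0.64 [385. 230.] 917 [ 0.52  -0.143  0.105] [ 0.482 -0.191  0.089] [ 0.565 -0.105  0.145]
top dial_pointer 0.69 [379. 233.] 954 [ 0.52  -0.143  0.105] [ 0.482 -0.191  0.088] [ 0.567 -0.105  0.145]
top dial_pointer 0.43 [423. 220.] 142 [ 0.556 -0.283  0.023] [ 0.525 -0.296 -0.004] [ 0.589 -0.271  0.039]
top hatch 0.97 [318. 236.] 2163 [0.508 0.011 0.09 ] [ 0.443 -0.048  0.005] [0.58  0.07  0.125]
top hatch_grip 0.87 [320. 236.] 2209 [0.51 0.01 0.09] [ 0.443 -0.059  0.002] [0.582 0.07  0.125]
top hatch_grip 0.45 [381. 232.] 929 [ 0.52  -0.143  0.105] [ 0.482 -0.192  0.087] [ 0.567 -0.105  0.145]
top bolt_can 0.62 [318. 182.] 1248 [0.653 0.005 0.061] [ 0.606 -0.053 -0.006] [0.703 0.052 0.091]
top socket 0.53 [365. 188.] 291 [ 0.638 -0.126  0.037] [ 0.617 -0.158 -0.004] [ 0.672 -0.104  0.065]
top parts_bin 0.8 [145. 278.] 3649 [0.409 0.455 0.006] [ 0.321  0.383 -0.006] [0.502 0.53  0.078]
top screwdriver 0.91 [364. 281.] 380 [ 0.403 -0.12   0.022] [ 0.388 -0.174 -0.007] [ 0.422 -0.037  0.033]
top screwdriver 0.62 [381. 231.] 917 [ 0.52  -0.143  0.105] [ 0.482 -0.192  0.088] [ 0.567 -0.105  0.145]
top wing_nut1 0.72 [381. 229.] 892 [ 0.52  -0.143  0.106] [ 0.482 -0.189  0.089] [ 0.565 -0.105  0.145]
top wing_nut1 0.71 [396. 188.] 141 [ 0.654 -0.215  0.024] [ 0.625 -0.239 -0.004] [ 0.681 -0.196  0.038]
top wing_nut1 0.68 [414. 272.] 146 [ 0.413 -0.246  0.023] [ 0.382 -0.265 -0.003] [ 0.445 -0.236  0.042]
top wing_nut1 0.65 [364. 281.] 411 [ 0.401 -0.117  0.022] [ 0.378 -0.176 -0.005] [0.422 0.018 0.033]
```

The top view shows the box at about (352,233), with the dial at (381,231), its pointer near 1 o'clock, and the grip bar at (313,236). The bystanders are all lower than the box top. Next I fit the geometry.

```bash
python3 - <<'E'
from station import r
import numpy as np,cv2
W=np.load("W_top.npy")
m=np.load("m_top_strongbox.npy")|np.load("m_top_hatch.npy")
m2=cv2.dilate(m.astype(np.uint8),np.ones((5,5)))>0
x=W[m2]; x=x[(x[:,2]>.08)]
print("topz",np.median(x[(x[:,2]>.08)&(x[:,2]<.1),2]))
rect=cv2.minAreaRect((x[:,:2]*1000).astype(np.float32));print(rect)
# knob & bar
k=x[(x[:,2]>.128)];(c,rad)=cv2.minEnclosingCircle((k[:,:2]*1000).astype(np.float32));print("knob",len(k),k.mean(0),np.median(k[:,2]),c,rad)
b=x[(x[:,2]>.109)&(x[:,1]>-.05)];print("bar",len(b),b.mean(0),np.median(b[:,2]),cv2.minAreaRect((b[:,:2]*1000).astype(np.float32)))
im=cv2.imread("pics/top0.png");
cv2.imwrite("pics/dial0.png",cv2.resize(im[190:280,280:430],None,fx=5,fy=5,interpolation=cv2.INTER_CUBIC))
E
```

```text
topz 0.09027397125933549
((474.8489990234375, -47.559600830078125), (221.8156280517578, 363.0063171386719), 5.360977649688721)
knob 400 [ 0.50812089 -0.12386268  0.24210869] 0.13599350294246942 (442.2565002441406, -24.195533752441406) 174.89659118652344
bar 214 [0.48163507 0.04181021 0.31962364] 0.11828388723769956 ((438.79840087890625, 57.348915100097656), (45.3283576965332, 220.0882110595703), 66.01580810546875)
```

View pics/dial0.png

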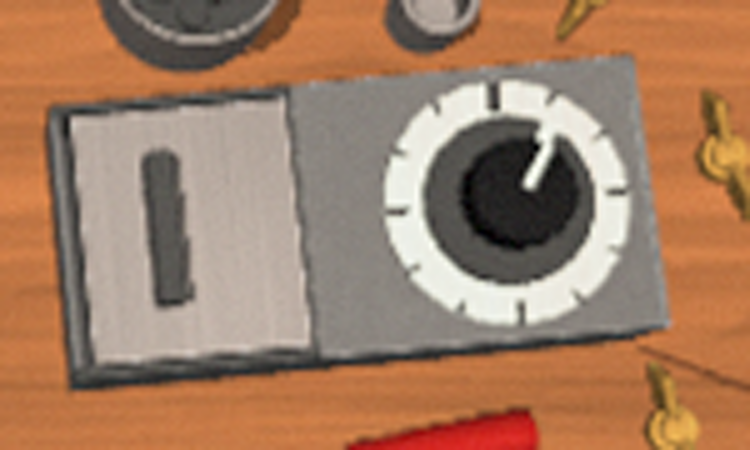

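```bash
cat > geo.py <<'E'
from station import r
import numpy as np,cv2
def cloud(cam="top"):
    K=r.calibration(cam);im,d=r.capture(cam)
    v,u=np.mgrid[:420,:560]
    P=np.stack([(u-K["cx"])/K["fx"]*d,(v-K["cy"])/K["fy"]*d,d],-1)
    W=(P-K["t"])@K["R"]; W[d==0]=np.nan
    return im,W
def rays(cam,z):
    K=r.calibration(cam);v,u=np.mgrid[:420,:560]
    D=np.stack([(u-K["cx"])/K["fx"],(v-K["cy"])/K["fy"],np.ones(u.shape)],-1)@K["R"]
    C=-K["R"].T@K["t"]
    return C+D*((z-C[2])/D[...,2])[...,None]
E
python3 - <<'E'
from geo import *
im,W=cloud()
m=np.load("m_top_strongbox.npy")|np.load("m_top_hatch.npy")
m2=cv2.dilate(m.astype(np.uint8),np.ones((5,5)))>0
x=W[m2]; x=x[(x[:,2]>.085)&(x[:,2]<.15)]
rect=cv2.minAreaRect((x[:,:2]*1000).astype(np.float32));print(rect)
k=x[(x[:,2]>.128)];(c,rad)=cv2.minEnclosingCircle((k[:,:2]*1000).astype(np.float32));print("knob",len(k),k.mean(0),c,rad)
b=x[(x[:,2]>.11)&(x[:,1]>-.05)];print("bar",len(b),b.mean(0),cv2.minAreaRect((b[:,:2]*1000).astype(np.float32)))
# white plate at z=.092
R=rays("top",.092)[...,:2]
w=(im.min(2)>180)&m2
p=(R[w]*1000).astype(np.float32);print("plate",len(p),cv2.minEnclosingCircle(p))
# knob black top at z=.136
R=rays("top",.136)[...,:2]
E
```

```text
((517.9940185546875, -74.33291625976562), (140.65347290039062, 300.8839416503906), 5.076715469360352)
knob 363 [ 0.52341486 -0.14744851  0.13570854] (523.7637939453125, -147.7723846435547) 26.515043258666992
bar 176 [0.50766523 0.0258791  0.11724722] ((508.1142578125, 25.636194229125977), (74.5650634765625, 13.902182579040527), 4.419518947601318)
plate 889 ((493.0965576171875, -83.99363708496094), 133.50367736816406)
```

```bash
cat >> geo.py <<'E'
C=np.array([.524,-.148]); YAW=np.radians(5.1)
def pointer(im=None,cam="top",z=.138):
    if im is None: im,_=r.capture(cam)
    P=rays(cam,z)[...,:2]-C
    w=(im.min(2)>130)&(np.hypot(P[...,0],P[...,1])<.022)
    p=P[w]; 
    if len(p)<3: return None,len(p)
    bx=np.array([np.cos(YAW),np.sin(YAW)]);by=np.array([-bx[1],bx[0]])
    wt=im.min(2)[w].astype(float)-100
    q=(p*wt[:,None]).sum(0)/wt.sum()
    return np.degrees(np.arctan2(-(q@by),q@bx)),len(p)
E
python3 - <<'E'
from geo import *
print(pointer()); 
s=r.sense();print(s["joints"])
E
```

```text
(np.float64(41.1098807322687), 22)
[ 8.70106699e+01  2.20413618e+01  4.51515945e-01  2.34988481e-04
 -6.84108914e+01 -1.48170462e+01]
```

```bash
cat >> geo.py <<'E'
def pointer2(im,cam="top"):
    bx=np.array([np.cos(YAW),np.sin(YAW)]);by=np.array([-bx[1],bx[0]]);out=[]
    for z,a,b in((.138,.004,.024),(.105,.029,.041)):
        P=rays(cam,z)[...,:2]-C; rr=np.hypot(P[...,0],P[...,1])
        w=(im.min(2)>120)&(rr<b)&(rr>a); p=P[w]
        if len(p)<2: out.append((None,len(p)));continue
        q=p.mean(0);out.append((np.degrees(np.arctan2(-(q@by),q@bx)).round(1),len(p)))
        if a<.01:
            e=np.linalg.svd(p-q)[2][0]; e=e*np.sign(e@q); out.append(np.degrees(np.arctan2(-(e@by),e@bx)).round(1))
    return out
E
python3 - <<'E'
from geo import *
for c in("top","side"):
    im,_=r.capture(c); print(c,pointer2(im,c))
E
```

```text
top [(np.float64(42.4), 24), np.float64(33.0), (np.float64(22.7), 29)]
side [(np.float64(-15.4), 41), np.float64(-93.0), (np.float64(-0.7), 52)]
```

```bash
python3 - <<'E'
from geo import *
for c,sl in(("top",(200,265,340,425)),("side",(260,340,225,315))):
    im,_=r.capture(c)
    K=r.calibration(c)
    def pr(X):
        p=K["R"]@X+K["t"]; return np.array([K["fx"]*p[0]/p[2]+K["cx"],K["fy"]*p[1]/p[2]+K["cy"]])
    a,b,e,f=sl;S=8
    o=cv2.resize(im[a:b,e:f],None,fx=S,fy=S,interpolation=cv2.INTER_CUBIC)
    for z,rad,col in((.136,.026,(0,0,255)),(.102,.043,(0,255,0)),(.092,.062,(255,0,0))):
        pts=[(pr(np.array([C[0]+rad*np.cos(t),C[1]+rad*np.sin(t),z]))-[e,a]+.5)*S for t in np.linspace(0,2*np.pi,60)]
        cv2.polylines(o,[np.int32(pts)],True,col,1)
    cv2.imwrite(f"pics/zoom_{c}.png",o)
E
```

```text
(no output)
```

View pics/zoom_top.png

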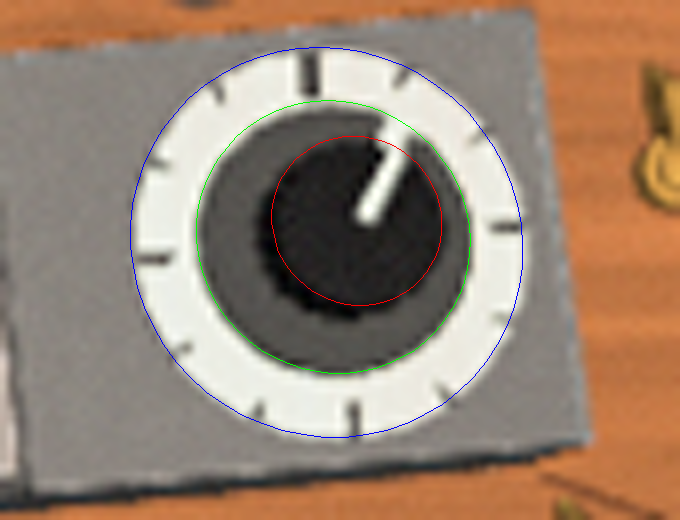

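View pics/zoom_side.png

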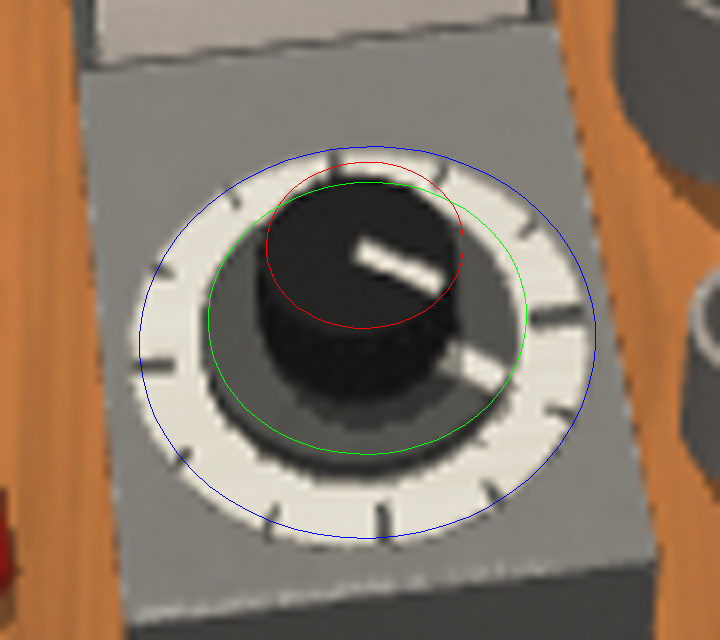

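The zoom shows the knob pointer at about 34° (0.6 rad), a little past the 1 o'clock tick, and the geometry overlay fits to about 2 mm. Now I move over the dial.

```bash
python3 -m jog '[[[0.01,-0.009,-0.002],[0,0,0]],[[0.03,-0.027,-0.004],[0,0,0]],[[0.055,-0.05,-0.008],[0,0,0]],[[0.08,-0.072,-0.01],[0,0,0]],[[0.105,-0.095,-0.012],[0,0,0]],[[0.13,-0.117,-0.012],[0,0,0]],[[0.155,-0.14,-0.012],[0,0,0]],[[0.18,-0.162,-0.012],[0,0,0]],[[0.205,-0.185,-0.012],[0,0,0]],[[0.23,-0.207,-0.012],[0,0,0]]]' 0.087
python3 -m jog '[[[0.025,-0.022,0],[0,0,0]],[[0.05,-0.045,0],[0,0,0]],[[0.075,-0.067,0],[0,0,0]],[[0.1,-0.09,0],[0,0,0]],[[0.125,-0.112,0],[0,0,0]],[[0.15,-0.135,0],[0,0,0]],[[0.175,-0.157,0],[0,0,0]],[[0.195,-0.175,0],[0,0,0]],[[0.205,-0.184,0],[0,0,0]],[[0.21,-0.189,0],[0,0,0]]]'
python3 - <<'E'
from geo import *
s=r.sense();print(s["time_s"],s["joints"].round(1),s["tcp_pos"],s["ee_rot"].round(3))
d=np.r_[C,.2]-s["tcp_pos"];print(s["ee_rot"].T@d)
E
```

```text
time_s: 1.88
tcp_pos: [0.3182, 0.3104, 0.201]
ee_rot: [[-0.306, -0.952, 0.0], [-0.952, 0.306, 0.001], [-0.001, -0.0, -1.0]]
wrist_force: [1.0, -0.0, 0.8]
gripper_width: 1.003
time_s: 2.72
tcp_pos: [0.4335, 0.0528, 0.2008]
ee_rot: [[-0.309, -0.951, 0.0], [-0.951, 0.309, -0.0], [0.0, -0.0, -1.0]]
wrist_force: [0.3, 0.1, -0.2]
gripper_width: 1.003
2.7167 [ 28.4   2.7 -23.1   0.  -64.2  43.6] [0.43351425 0.05283214 0.20080288] [[-0.309 -0.951  0.   ]
 [-0.951  0.309 -0.   ]
 [ 0.    -0.    -1.   ]]
[ 0.16309865 -0.14805406  0.00083065]
```

```bash
python3 -m jog '[[[0.01,-0.01,0],[0,0,-1]],[[0.03,-0.03,0],[0,0,-2]],[[0.05,-0.05,0],[0,0,-3]],[[0.072,-0.068,0],[0,0,-4]],[[0.094,-0.087,0],[0,0,-5]],[[0.116,-0.106,0],[0,0,-6]],[[0.138,-0.126,0],[0,0,-7]],[[0.153,-0.14,0],[0,0,-8]],[[0.16,-0.146,0],[0,0,-9]],[[0.163,-0.148,0],[0,0,-10]]]'
python3 -m jog '[[[0,0,0],[0,0,-0.5]],[[0,0,0],[0,0,-1]],[[0,0,0],[0,0,-1.5]],[[0,0,0],[0,0,-2]],[[0,0,0],[0,0,-2]],[[0,0,0],[0,0,-2]],[[0,0,0],[0,0,-2]],[[0,0,0],[0,0,-2]],[[0,0,0],[0,0,-2]],[[0,0,0],[0,0,-2]]]'
python3 - <<'E'
from geo import *
s=r.sense();print(s["time_s"],s["joints"].round(1),s["tcp_pos"],s["ee_rot"].round(3))
d=np.r_[C,.2]-s["tcp_pos"];print(s["ee_rot"].T@d)
s=r.sense();im,dd=r.capture("wrist");cv2.imwrite("pics/w1.png",im)
K=r.calibration("wrist");T=K["tool_from_camera"]
def proj(X):
    p=np.linalg.inv(T)@np.r_[s["ee_rot"].T@(X-s["tcp_pos"]),1];p=p[:3]
    th=np.arctan2(np.hypot(p[0],p[1]),p[2]);u=p[:2]/np.hypot(p[0],p[1])*th*K["fx"];return u+[K["cx"],K["cy"]]
o=cv2.resize(im,None,fx=1.4,fy=1.4,interpolation=cv2.INTER_CUBIC)
for z,rad,col in((.136,.026,(0,0,255)),(.102,.043,(0,255,0)),(.092,.062,(255,0,0))):
    pts=[(proj(np.array([C[0]+rad*np.cos(t),C[1]+rad*np.sin(t),z]))+.5)*1.4 for t in np.linspace(0,2*np.pi,60)]
    cv2.polylines(o,[np.int32(pts)],True,col,1)
cv2.imwrite("pics/w1o.png",o)
E
```

```text
time_s: 3.55
tcp_pos: [0.5249, -0.1466, 0.2003]
ee_rot: [[0.535, -0.845, -0.0], [-0.845, -0.535, -0.0], [-0.0, 0.0, -1.0]]
wrist_force: [-0.6, 0.4, 0.7]
gripper_width: 0.999
time_s: 4.38
tcp_pos: [0.5246, -0.1454, 0.2007]
ee_rot: [[0.672, -0.741, 0.0], [-0.741, -0.672, -0.0], [0.0, 0.0, -1.0]]
wrist_force: [0.5, -0.3, 0.5]
gripper_width: 1.001
4.3833 [  1.6  13.7  -9.8   0.  -66.5 130.6] [ 0.52462604 -0.14536875  0.20067437] [[ 0.672 -0.741  0.   ]
 [-0.741 -0.672 -0.   ]
 [ 0.     0.    -1.   ]]
[0.00152935 0.00223079 0.0006744 ]
```

View pics/w1o.png

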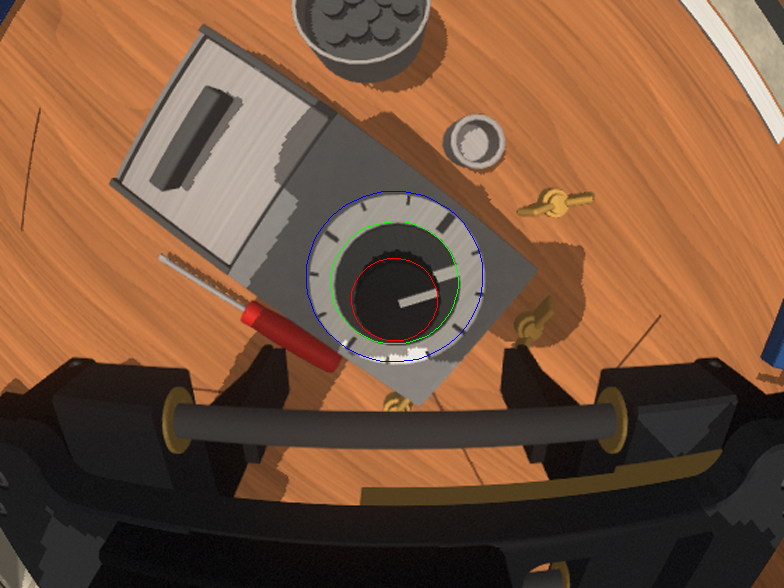

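The overlay matches in the wrist view (knob centre about (397,300) px). I descend and grip.

```bash
python3 -m jog '[[[0.0015,0.002,0.01],[0,0,0]],[[0.0015,0.002,0.02],[0,0,0]],[[0.0015,0.002,0.035],[0,0,0]],[[0.0015,0.002,0.05],[0,0,0]],[[0.0015,0.002,0.06],[0,0,0]],[[0.0015,0.002,0.07],[0,0,0]],[[0.0015,0.002,0.08],[0,0,0]],[[0.0015,0.002,0.086],[0,0,0]],[[0.0015,0.002,0.089],[0,0,0]],[[0.0015,0.002,0.09],[0,0,0]]]'
python3 -m jog '[[[0,0,0],[0,0,0]],[[0,0,0],[0,0,0]],[[0,0,0],[0,0,0]],[[0,0,0],[0,0,0]],[[0,0,0],[0,0,0]],[[0,0,0],[0,0,0]],[[0,0,0],[0,0,0]],[[0,0,0],[0,0,0]],[[0,0,0],[0,0,0]],[[0,0,0],[0,0,0]]]' 0.03
```

```text
time_s: 5.27
tcp_pos: [0.5241, -0.1479, 0.1102]
ee_rot: [[0.672, -0.741, -0.001], [-0.741, -0.672, -0.0], [-0.0, 0.001, -1.0]]
wrist_force: [0.7, 0.6, -0.1]
gripper_width: 0.999
time_s: 6.1
tcp_pos: [0.5242, -0.1479, 0.1106]
ee_rot: [[0.672, -0.741, -0.0], [-0.741, -0.672, 0.0], [-0.0, -0.0, -1.0]]
wrist_force: [0.2, 0.2, -0.9]
gripper_width: 0.375
```

```bash
python3 - <<'E'
from geo import *
s=r.sense();print(s["gripper_width"],s["wrist_force"],s["moment"])
for c in("wrist","side"):
    im,_=r.capture(c);cv2.imwrite(f"pics/{c}2.png",im if c=="wrist" else cv2.resize(im[220:370,180:360],None,fx=4,fy=4))
E
```

```text
0.37531282988321246 [ 0.22375016  0.24209944 -0.88510488] [-0.07887271 -0.07454271  0.01629035]
```

View pics/side2.png

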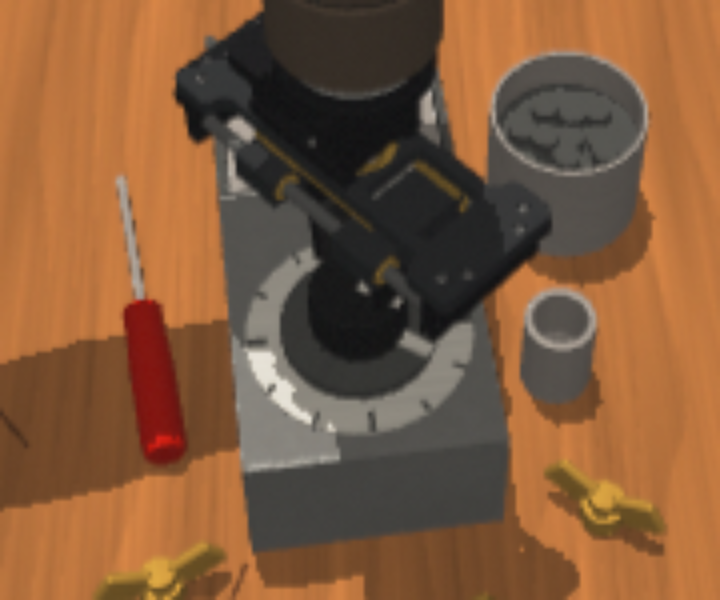

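View pics/wrist2.png

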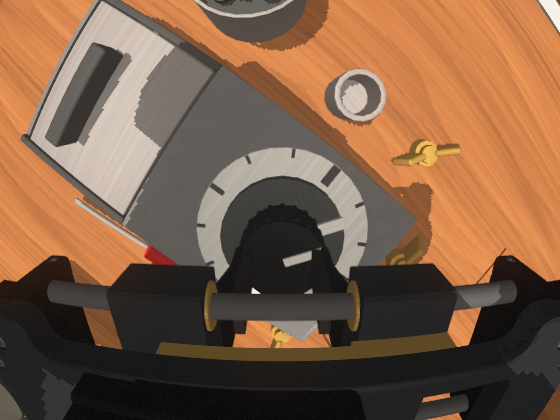

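```bash
python3 -m jog '[[[0,0,0],[0,0,0]],[[0,0,0],[0,0,0.5]],[[0,0,0],[0,0,1]],[[0,0,0],[0,0,1.5]],[[0,0,0],[0,0,2]],[[0,0,0],[0,0,2.5]],[[0,0,0],[0,0,3]],[[0,0,0],[0,0,3.5]],[[0,0,0],[0,0,4]],[[0,0,0],[0,0,4]]]' 0.02
python3 - <<'E'
from geo import *
s=r.sense();print(s["gripper_width"],s["wrist_force"],s["moment"],s["joints"])
for c in("wrist",):
    im,_=r.capture(c);cv2.imwrite(f"pics/{c}3.png",im if c=="wrist" else cv2.resize(im[220:370,180:360],None,fx=4,fy=4))
E
```

```text
time_s: 7.03
tcp_pos: [0.5242, -0.1479, 0.1106]
ee_rot: [[0.377, -0.926, 0.0], [-0.926, -0.377, -0.0], [0.0, -0.0, -1.0]]
wrist_force: [0.2, 0.9, -0.2]
gripper_width: 0.23
0.23011205345889207 [ 0.177267    0.93729732 -0.18526177] [-0.08046067 -0.03913668 -0.03343783] [ 1.30542972e+00  1.83521114e+01 -1.72859697e+01  1.56492604e-03
 -5.43610164e+01  1.10844209e+02]
```

View pics/wrist3.png

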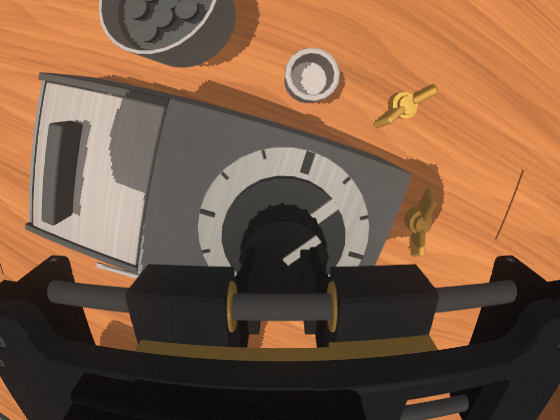

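```bash
cat >> geo.py <<'E'
def wcloud():
    s=r.sense();im,d=r.capture("wrist");K=r.calibration("wrist")
    v,u=np.mgrid[:420,:560];a=(u-K["cx"])/K["fx"];b=(v-K["cy"])/K["fy"];th=np.hypot(a,b)+1e-9
    X=np.stack([a/th*np.tan(th)*d,b/th*np.tan(th)*d,d],-1)
    T=K["tool_from_camera"];Y=X@T[:3,:3].T+T[:3,3]
    W=Y@s["ee_rot"].T+s["tcp_pos"];W[d==0]=np.nan;Y[d==0]=np.nan
    return im,W,Y,s
E
python3 - <<'E'
from geo import *
im,W,Y,s=wcloud()
for row in(225,240,255,270,290,310):
    print(row,[(c,(W[row,c]*1000).round(0).tolist(),(Y[row,c]*1000).round(0).tolist()) for c in(245,255,285,312,322)])
im,_=r.capture("side");cv2.imwrite("pics/side3.png",cv2.resize(im[220:370,180:360],None,fx=4,fy=4))
E
```

```text
225 [(245, [524.0, -123.0, 102.0], [-23.0, -9.0, 9.0]), (255, [537.0, -128.0, 131.0], [-14.0, -20.0, -20.0]), (285, [545.0, -143.0, 135.0], [3.0, -21.0, -24.0]), (312, [547.0, -160.0, 123.0], [20.0, -17.0, -13.0]), (322, [543.0, -171.0, 101.0], [29.0, -9.0, 10.0])]
240 [(245, [527.0, -126.0, 133.0], [-20.0, -11.0, -23.0]), (255, [531.0, -131.0, 136.0], [-14.0, -13.0, -26.0]), (285, [537.0, -147.0, 135.0], [3.0, -12.0, -24.0]), (312, [543.0, -160.0, 137.0], [19.0, -13.0, -26.0]), (322, [543.0, -167.0, 131.0], [25.0, -10.0, -20.0])]
255 [(245, [529.0, -127.0, 156.0], [-17.0, -12.0, -45.0]), (255, [528.0, -133.0, 150.0], [-13.0, -10.0, -40.0]), (285, [528.0, -150.0, 135.0], [4.0, -3.0, -25.0]), (312, [541.0, -160.0, 154.0], [17.0, -11.0, -43.0]), (322, [536.0, -170.0, 136.0], [25.0, -3.0, -26.0])]
270 [(245, [529.0, -129.0, 171.0], [-16.0, -12.0, -60.0]), (255, [529.0, -134.0, 168.0], [-11.0, -10.0, -57.0]), (285, [519.0, -154.0, 135.0], [4.0, 7.0, -24.0]), (312, [540.0, -159.0, 168.0], [16.0, -10.0, -58.0]), (322, [543.0, -162.0, 171.0], [20.0, -12.0, -61.0])]
290 [(245, [530.0, -131.0, 189.0], [-14.0, -12.0, -79.0]), (255, [530.0, -135.0, 186.0], [-10.0, -10.0, -76.0]), (285, [506.0, -159.0, 135.0], [4.0, 21.0, -25.0]), (312, [539.0, -158.0, 186.0], [15.0, -10.0, -75.0]), (322, [542.0, -161.0, 188.0], [19.0, -11.0, -78.0])]
310 [(245, [550.0, -128.0, 232.0], [-9.0, -31.0, -121.0]), (255, [551.0, -131.0, 231.0], [-6.0, -31.0, -121.0]), (285, [554.0, -138.0, 231.0], [2.0, -31.0, -121.0]), (312, [557.0, -145.0, 231.0], [10.0, -31.0, -121.0]), (322, [558.0, -148.0, 232.0], [13.0, -31.0, -121.0])]
```

View pics/side3.png

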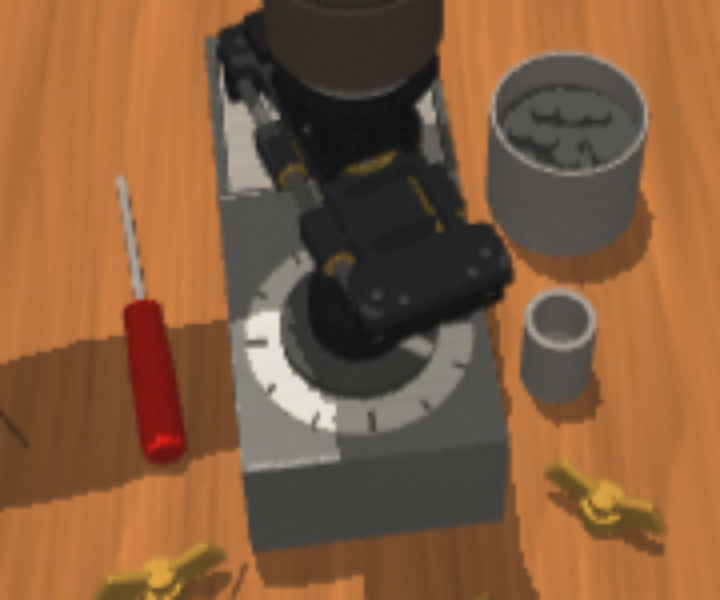

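```bash
python3 -m jog '[[[0,0,0],[0,0,0]],[[0,0,0],[0,0,0]],[[0,0,0],[0,0,0]],[[0,0,0],[0,0,0]],[[0,0,0],[0,0,0]],[[0,0,0],[0,0,0]],[[0,0,0],[0,0,0]],[[0,0,0],[0,0,0]],[[0,0,0],[0,0,0]],[[0,0,0],[0,0,0]]]' 0.087
python3 - <<'E'
from geo import *
im,W,Y,s=wcloud()
print(s["gripper_width"])
cv2.imwrite("pics/w4.png",im)
m=(np.abs(Y[...,0])>.03)&(np.abs(Y[...,0])<.07)&(np.abs(Y[...,1])<.015)&(W[...,2]>.105)
for sx in(-1,1):
    q=Y[m&(Y[...,0]*sx>0)];print(len(q),q.max(0),q.min(0), W[m&(Y[...,0]*sx>0)][:,2].min())
im,_=r.capture("side");cv2.imwrite("pics/side4.png",cv2.resize(im[220:370,180:360],None,fx=4,fy=4))
E
```

```text
time_s: 8.02
tcp_pos: [0.5242, -0.1479, 0.1107]
ee_rot: [[0.378, -0.926, -0.0], [-0.926, -0.378, 0.0], [-0.0, 0.0, -1.0]]
wrist_force: [0.8, -0.3, 0.1]
gripper_width: 0.908
0.9082730526313652
3471 [-0.03711052  0.01155454 -0.03201525] [-0.06999423 -0.01498915 -0.14713852] 0.14266663136945565
4564 [ 0.06997277  0.01499454 -0.03236033] [ 0.04010996 -0.01499764 -0.14691337] 0.14300955423460868
```

View pics/w4.png

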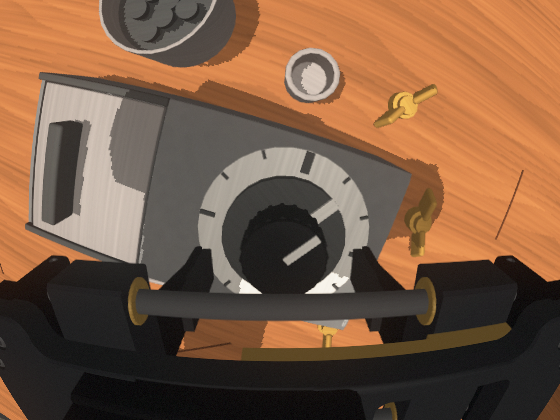

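View pics/side4.png

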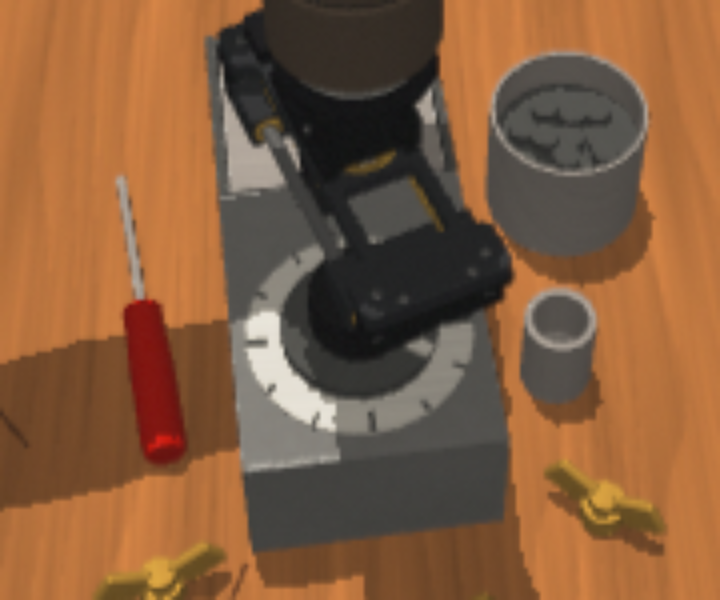

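The fingers passed over the knob: wrist depth puts the real fingertips about 32 mm short of the reported TCP (z ≈ 0.143, knob top 0.136). I descend in steps, checking force and image.

```bash
python3 -m jog '[[[0,0,0.002],[0,0,0]],[[0,0,0.004],[0,0,0]],[[0,0,0.006],[0,0,0]],[[0,0,0.008],[0,0,0]],[[0,0,0.01],[0,0,0]],[[0,0,0.012],[0,0,0]],[[0,0,0.014],[0,0,0]],[[0,0,0.015],[0,0,0]],[[0,0,0.015],[0,0,0]],[[0,0,0.015],[0,0,0]]]' 0.087
python3 - <<'E'
from geo import *
im,W,Y,s=wcloud()
print(s["gripper_width"],s["tcp_pos"])
cv2.imwrite("pics/w5.png",im)
m=(np.abs(Y[...,0])>.03)&(np.abs(Y[...,0])<.07)&(np.abs(Y[...,1])<.015)&(W[...,2]>.108)
for sx in(-1,1):
    q=Y[m&(Y[...,0]*sx>0)];i=q[:,2].argsort()[-5:];print(q[i].round(3).tolist())
E
```

```text
time_s: 8.95
tcp_pos: [0.5242, -0.1479, 0.0956]
ee_rot: [[0.378, -0.926, -0.0], [-0.926, -0.378, -0.0], [0.0, 0.0, -1.0]]
wrist_force: [0.6, -0.3, -0.1]
gripper_width: 1.001
1.0013278469941127 [ 0.52415101 -0.14791381  0.09559402]
[[-0.042, -0.006, -0.033], [-0.042, 0.004, -0.033], [-0.042, 0.002, -0.033], [-0.042, 0.002, -0.033], [-0.042, 0.004, -0.033]]
[[0.045, -0.009, -0.033], [0.045, -0.005, -0.033], [0.045, 0.002, -0.032], [0.052, -0.011, -0.032], [0.051, -0.011, -0.032]]
```

View pics/w5.png

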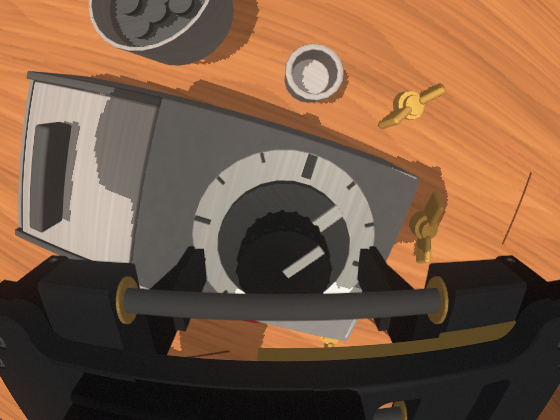

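```bash
python3 -m jog '[[[0,0,0.002],[0,0,0]],[[0,0,0.004],[0,0,0]],[[0,0,0.006],[0,0,0]],[[0,0,0.008],[0,0,0]],[[0,0,0.01],[0,0,0]],[[0,0,0.012],[0,0,0]],[[0,0,0.014],[0,0,0]],[[0,0,0.016],[0,0,0]],[[0,0,0.017],[0,0,0]],[[0,0,0.017],[0,0,0]]]' 0.087
python3 -m jog '[[[0,0,0],[0,0,0]],[[0,0,0],[0,0,0]],[[0,0,0],[0,0,0]],[[0,0,0],[0,0,0]],[[0,0,0],[0,0,0]],[[0,0,0],[0,0,0]],[[0,0,0],[0,0,0]],[[0,0,0],[0,0,0]],[[0,0,0],[0,0,0]],[[0,0,0],[0,0,0]]]' 0.03
python3 - <<'E'
from geo import *
im,W,Y,s=wcloud()
print(s["gripper_width"],s["tcp_pos"],s["moment"],s["joints"].round(1))
cv2.imwrite("pics/w6.png",im)
E
```

```text
time_s: 9.83
tcp_pos: [0.524, -0.1479, 0.0783]
ee_rot: [[0.378, -0.926, -0.001], [-0.926, -0.378, 0.0], [-0.0, 0.001, -1.0]]
wrist_force: [-0.2, -0.1, -0.4]
gripper_width: 0.997
time_s: 10.67
tcp_pos: [0.5247, -0.1488, 0.0788]
ee_rot: [[0.378, -0.926, 0.001], [-0.926, -0.378, -0.001], [0.001, -0.0, -1.0]]
wrist_force: [1.1, -4.8, -0.8]
gripper_width: 0.586
0.5862905445243679 [ 0.52465303 -0.14880159  0.07879828] [-1.23669288 -0.36911862  0.05114192] [ 1.300e+00  2.050e+01 -1.950e+01  1.000e-01 -5.000e+01  1.109e+02]
```

View pics/w6.png

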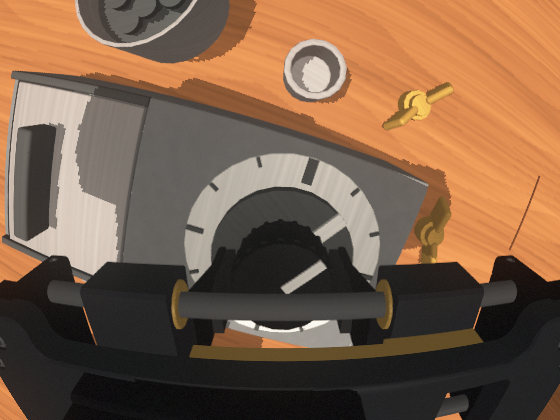

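The knob is held at 51 mm. I test with the first 60° clockwise turn, adding a 1 mm centring correction.

```bash
python3 -m jog '[[[0.001,0,0],[0,0,0.5]],[[0.001,0,0],[0,0,1.5]],[[0.001,0,0],[0,0,2.8]],[[0.001,0,0],[0,0,4.1]],[[0.001,0,0],[0,0,5.4]],[[0.001,0,0],[0,0,6.7]],[[0.001,0,0],[0,0,8]],[[0.001,0,0],[0,0,9.3]],[[0.001,0,0],[0,0,10.6]],[[0.001,0,0],[0,0,12]]]'
python3 - <<'E'
from geo import *
im,W,Y,s=wcloud()
print(s["gripper_width"],s["tcp_pos"],s["moment"],s["joints"].round(1))
cv2.imwrite("pics/w7.png",im)
E
```

```text
time_s: 11.55
tcp_pos: [0.5243, -0.1511, 0.0788]
ee_rot: [[-0.617, -0.787, -0.001], [-0.787, 0.617, -0.003], [0.003, -0.001, -1.0]]
wrist_force: [-0.0, -11.9, -2.2]
gripper_width: 0.588
0.5883636232844462 [ 0.5243084  -0.15114904  0.0787838 ] [-3.05677167 -0.19470926  0.10190212] [  1.1  20.5 -19.5   0.2 -50.1  50.7]
```

View pics/w7.png

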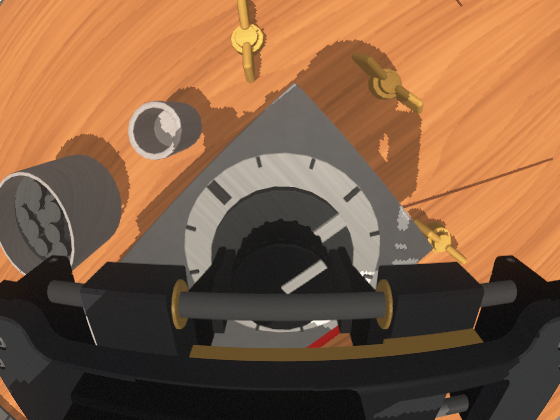

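```bash
python3 -m jog '[[[0.001,-0.001,0],[0,0,0.5]],[[0.002,-0.0015,0],[0,0,1.5]],[[0.002,-0.0015,0],[0,0,2.8]],[[0.002,-0.0015,0],[0,0,4.1]],[[0.002,-0.0015,0],[0,0,5.4]],[[0.002,-0.0015,0],[0,0,6.7]],[[0.002,-0.0015,0],[0,0,8]],[[0.002,-0.0015,0],[0,0,9.3]],[[0.002,-0.0015,0],[0,0,10.6]],[[0.002,-0.0015,0],[0,0,12]]]'
python3 - <<'E'
from geo import *
s=r.sense()
print(s["gripper_width"],s["tcp_pos"],s["moment"],s["joints"].round(1))
E
```

```text
time_s: 12.43
tcp_pos: [0.522, -0.1522, 0.0787]
ee_rot: [[-0.99, 0.141, -0.005], [0.141, 0.99, -0.001], [0.004, -0.002, -1.0]]
wrist_force: [-6.1, -2.9, 3.9]
gripper_width: 0.592
0.5922810475074283 [ 0.52200698 -0.15219152  0.07874752] [-0.90034319  1.08078     0.19412651] [  0.9  20.5 -19.5   0.1 -50.3  -9. ]
```

```bash
python3 -m jog '[[[0.001,0,0],[0,0,0.5]],[[0.001,0,0],[0,0,1.5]],[[0.001,0,0],[0,0,2.8]],[[0.001,0,0],[0,0,4.1]],[[0.001,0,0],[0,0,5.4]],[[0.001,0,0],[0,0,6.7]],[[0.001,0,0],[0,0,8]],[[0.001,0,0],[0,0,9.3]],[[0.001,0,0],[0,0,10.6]],[[0.001,0,0],[0,0,12]]]'
python3 - <<'E'
from geo import *
s=r.sense()
print(s["gripper_width"],s["tcp_pos"],s["moment"],s["joints"].round(1))
E
```

```text
time_s: 13.27
tcp_pos: [0.52, -0.1508, 0.0787]
ee_rot: [[-0.373, 0.928, -0.007], [0.928, 0.373, 0.001], [0.003, -0.006, -1.0]]
wrist_force: [-7.9, 4.8, 7.3]
gripper_width: 0.589
0.5887602933140607 [ 0.51995215 -0.15078506  0.07872739] [0.82356899 1.81740486 0.05442635] [  1.   20.4 -19.6  -0.1 -50.4 -69.1]
```

```bash
python3 - <<'E'
import numpy as np
D=[((.378,-.926),(.5250,-.1492)),((-.617,-.787),(.5243,-.1518)),((-.99,.141),(.5213,-.1525)),((-.373,.928),(.5190,-.150))]
A=[];b=[]
for (a,c),p in D:
    A+= [[1,0,a,c],[0,1,c,-a]];b+=list(p)
s,res,_,_=np.linalg.lstsq(np.array(A),np.array(b),rcond=None);print(s,(np.array(A)@s-b).round(4))
for j in range(0,360,30):
    a=np.radians(j);print(j,s[:2]+s[2]*np.array([np.cos(a),np.sin(a)])+s[3]*np.array([np.sin(a),-np.cos(a)]))
E
```

```text
[ 0.52215744 -0.1495864   0.00059209 -0.00297947] [ 0.0001  0.0002 -0.0002 -0.0001 -0.0001  0.      0.0002 -0.0001]
0 [ 0.52274952 -0.14660692]
30 [ 0.52118046 -0.14671005]
60 [ 0.51987318 -0.1475839 ]
90 [ 0.51917797 -0.14899431]
120 [ 0.51928109 -0.15056337]
150 [ 0.52015494 -0.15187065]
180 [ 0.52156535 -0.15256587]
210 [ 0.52313441 -0.15246274]
240 [ 0.52444169 -0.15158889]
270 [ 0.52513691 -0.15017848]
300 [ 0.52503378 -0.14860942]
330 [ 0.52415994 -0.14730214]
```

The forces fit a grip centre offset of 3 mm along tool y, with the dial axis at about (0.522, -0.1496). I compensate from here on.

```bash
python3 -m jog '[[[0.001,0,0],[0,0,0.5]],[[0.0015,0,0],[0,0,1.5]],[[0.002,0,0],[0,0,2.8]],[[0.002,0.0005,0],[0,0,4.1]],[[0.0025,0.0005,0],[0,0,5.4]],[[0.003,0.0005,0],[0,0,6.7]],[[0.003,0.0005,0],[0,0,8]],[[0.0035,0.001,0],[0,0,9.3]],[[0.004,0.001,0],[0,0,10.6]],[[0.004,0.001,0],[0,0,12]]]'
python3 -m jog '[[[0,0,0],[0,0,0]],[[0,0,0],[0,0,0]],[[0,0,0],[0,0,0]],[[0,0,0],[0,0,0]],[[0,0,0],[0,0,0]],[[0,0,0],[0,0,0]],[[0,0,0],[0,0,0]],[[0,0,0],[0,0,0]],[[0,0,0],[0,0,0]],[[0,0,0],[0,0,0]]]' 0.087
python3 - <<'E'
from geo import *
s=r.sense()
print(s["gripper_width"],s["tcp_pos"],s["moment"],s["joints"].round(1))
im,W,Y,s=wcloud();cv2.imwrite("pics/w8.png",im)
im,_=r.capture("side");cv2.imwrite("pics/side8.png",cv2.resize(im[220:370,180:360],None,fx=4,fy=4))
E
```

```text
time_s: 14.1
tcp_pos: [0.5203, -0.1483, 0.0788]
ee_rot: [[0.617, 0.787, -0.005], [0.787, -0.617, -0.001], [-0.004, -0.003, -1.0]]
wrist_force: [-3.9, -5.1, 3.9]
gripper_width: 0.591
time_s: 14.93
tcp_pos: [0.5229, -0.1471, 0.0787]
ee_rot: [[0.613, 0.79, 0.0], [0.79, -0.613, -0.0], [0.0, 0.0, -1.0]]
wrist_force: [0.9, -0.7, 0.2]
gripper_width: 1.0
1.000014617587532 [ 0.5229373  -0.14709489  0.07866102] [-0.01786247 -0.18395897 -0.03968778] [   1.4   20.3  -19.7    0.   -50.  -129.2]
```

View pics/w8.png

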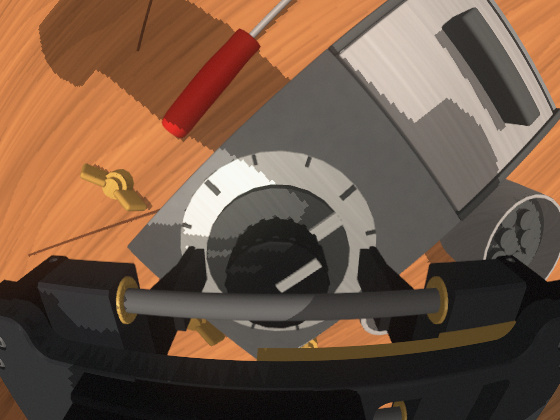

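```bash
cat >> geo.py <<'E'
A0=np.array([.5222,-.1496])
def rectify(im,s,z,S=4,half=75):
    K=r.calibration("wrist");T=np.linalg.inv(K["tool_from_camera"])
    j,i=np.mgrid[-half:half:1/S,-half:half:1/S]/1000.
    # up = box +x, right = box -y
    bx=np.array([np.cos(YAW),np.sin(YAW)]);by=np.array([-bx[1],bx[0]])
    xy=A0+(-j)[...,None]*bx-i[...,None]*by
    X=np.concatenate([xy,np.full(j.shape+(1,),z)],-1)
    p=(X-s["tcp_pos"])@s["ee_rot"]@T[:3,:3].T+T[:3,3]
    h=np.hypot(p[...,0],p[...,1]);th=np.arctan2(h,p[...,2]);q=p[...,:2]/h[...,None]*th[...,None]*K["fx"]
    return cv2.remap(im,(q[...,0]+K["cx"]).astype(np.float32),(q[...,1]+K["cy"]).astype(np.float32),cv2.INTER_CUBIC)
def dialview(im,s,name):
    a=rectify(im,s,.092);b=rectify(im,s,.1365);c=rectify(im,s,.105)
    # composite
    n=a.shape[0];j,i=np.mgrid[:n,:n];rr=np.hypot(i-n/2,j-n/2)/4
    o=a.copy();o[rr<43]=c[rr<43];o[rr<26]=b[rr<26]
    ang=(np.degrees(np.arctan2(i-n/2,n/2-j)))%360
    for lab,im2,lo,hi in(("knob",b,6,22),("skirt",c,30,41)):
        w=(im2.min(2)>125)&(rr>lo)&(rr<hi)
        if w.sum()>20:
            x=(i-n/2)[w].mean();y=(n/2-j)[w].mean();P=np.stack([(i-n/2)[w],(n/2-j)[w]],-1)
            e=np.linalg.svd(P-P.mean(0),full_matrices=False)[2][0];e=e*np.sign(e@P.mean(0))
            print(lab,w.sum(),"centroid",round(np.degrees(np.arctan2(x,y))%360,1),"axis",round(np.degrees(np.arctan2(e[0],e[1]))%360,1))
    cv2.imwrite(name,o)
E
python3 - <<'E'
from geo import *
s=r.sense();im=cv2.imread("pics/w8.png")
dialview(im,s,"pics/d8.png")
E
```

```text
knob 1270 centroid 281.3 axis 275.0
skirt 1381 centroid 277.2 axis 273.2
```

View pics/d8.png

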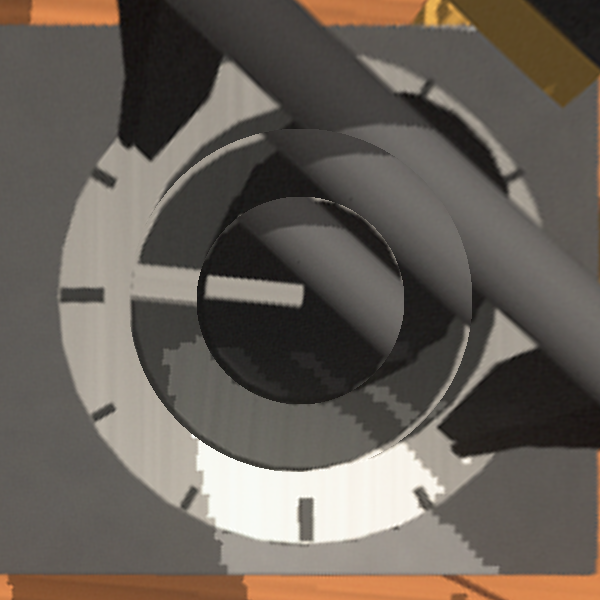

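The rectified view shows the pointer at about 274°, as expected with no slip. I rotate the open gripper back 180°.

```bash
python3 -m jog '[[[0,0,0],[0,0,-0.5]],[[-0.001,0.001,0],[0,0,-1.5]],[[-0.001,0.001,0],[0,0,-2.8]],[[-0.002,0.002,0],[0,0,-4.1]],[[-0.002,0.002,0],[0,0,-5.4]],[[-0.003,0.003,0],[0,0,-6.7]],[[-0.003,0.004,0],[0,0,-8]],[[-0.003,0.004,0],[0,0,-9.3]],[[-0.003,0.004,0],[0,0,-10.6]],[[-0.003,0.004,0],[0,0,-12]]]'
python3 -m jog '[[[0,0,0],[0,0,-1.2]],[[0,0,0],[0,0,-2.4]],[[0,0,0],[0,0,-3.6]],[[0,0,0],[0,0,-4.8]],[[0,0,0],[0,0,-6]],[[0,0,0],[0,0,-7.2]],[[0,0,0],[0,0,-8.4]],[[0,0,0],[0,0,-9.6]],[[0,0,0],[0,0,-10.8]],[[0,0,0],[0,0,-12]]]'
python3 -m jog '[[[0,0,0],[0,0,-1.2]],[[0,0,0],[0,0,-2.4]],[[0,0,0],[0,0,-3.6]],[[0,0,0],[0,0,-4.8]],[[0,0,0],[0,0,-6]],[[0,0,0],[0,0,-7.2]],[[0,0,0],[0,0,-8.4]],[[0,0,0],[0,0,-9.6]],[[0,0,0],[0,0,-10.8]],[[0,0,0],[0,0,-12]]]'
python3 -m jog '[[[0,0,0],[0,0,0]],[[0,0,0],[0,0,0]],[[0,0,0],[0,0,0]],[[0,0,0],[0,0,0]],[[0,0,0],[0,0,0]],[[0,0,0],[0,0,0]],[[0,0,0],[0,0,0]],[[0,0,0],[0,0,0]],[[0,0,0],[0,0,0]],[[0,0,0],[0,0,0]]]' 0.03
python3 - <<'E'
from geo import *
im,W,Y,s=wcloud();cv2.imwrite("pics/w9.png",im)
print(s["gripper_width"],s["tcp_pos"],s["moment"],s["joints"].round(1))
dialview(im,s,"pics/d9.png")
E
```

```text
time_s: 15.87
tcp_pos: [0.5242, -0.1519, 0.0786]
ee_rot: [[-0.383, 0.924, -0.0], [0.924, 0.383, 0.0], [0.0, -0.0, -1.0]]
wrist_force: [-0.0, 0.4, 0.3]
gripper_width: 1.001
time_s: 16.7
tcp_pos: [0.5242, -0.1519, 0.0786]
ee_rot: [[-0.991, 0.131, -0.0], [0.131, 0.991, 0.0], [0.0, 0.0, -1.0]]
wrist_force: [0.1, 0.9, -0.3]
gripper_width: 1.0
time_s: 17.53
tcp_pos: [0.5242, -0.1519, 0.0787]
ee_rot: [[-0.609, -0.793, -0.0], [-0.793, 0.609, 0.0], [-0.0, 0.0, -1.0]]
wrist_force: [0.2, 0.8, 0.4]
gripper_width: 0.995
time_s: 18.37
tcp_pos: [0.5246, -0.1516, 0.0787]
ee_rot: [[-0.613, -0.79, 0.001], [-0.79, 0.613, 0.0], [-0.001, -0.0, -1.0]]
wrist_force: [1.5, 1.6, -0.4]
gripper_width: 0.591
0.5909363186150237 [ 0.52455966 -0.15160426  0.07866594] [ 0.75280595 -0.25459319  0.01764913] [  0.9  20.6 -19.3  -0.  -50.1  51.3]
```

View pics/d9.png

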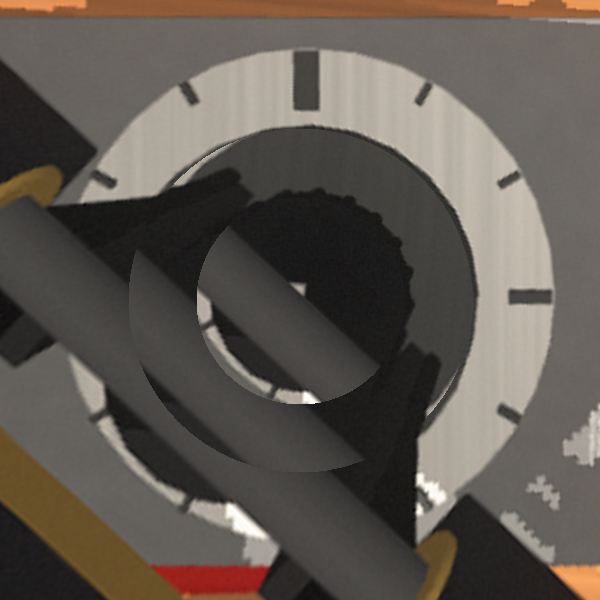

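```bash
python3 -m jog '[[[0,0,0],[0,0,0.5]],[[0.0005,0,0],[0,0,1.5]],[[0.001,0.0003,0],[0,0,2.8]],[[0.001,0.0005,0],[0,0,4.1]],[[0.0015,0.0007,0],[0,0,5.4]],[[0.0016,0.001,0],[0,0,6.7]],[[0.0018,0.0013,0],[0,0,8]],[[0.002,0.0015,0],[0,0,9.3]],[[0.0022,0.002,0],[0,0,10.6]],[[0.0023,0.0021,0],[0,0,12]]]'
python3 -m jog '[[[0,0,0],[0,0,0.5]],[[0.0005,0,0],[0,0,1.5]],[[0.001,0.0003,0],[0,0,2.8]],[[0.001,0.0005,0],[0,0,4.1]],[[0.0015,0.0007,0],[0,0,5.4]],[[0.0016,0.001,0],[0,0,6.7]],[[0.0018,0.0013,0],[0,0,8]],[[0.002,0.0015,0],[0,0,9.3]],[[0.0022,0.002,0],[0,0,10.6]],[[0.0023,0.0021,0],[0,0,12]]]'
python3 - <<'E'
from geo import *
im,W,Y,s=wcloud();cv2.imwrite("pics/w10.png",im)
print(s["gripper_width"],s["tcp_pos"],s["moment"],s["joints"].round(1))
dialview(im,s,"pics/d10.png")
E
```

```text
time_s: 19.25
tcp_pos: [0.522, -0.1526, 0.0787]
ee_rot: [[-0.99, 0.141, 0.001], [0.141, 0.99, -0.0], [-0.001, -0.0, -1.0]]
wrist_force: [2.3, 1.7, -1.4]
gripper_width: 0.591
time_s: 20.08
tcp_pos: [0.5198, -0.1509, 0.0787]
ee_rot: [[-0.373, 0.928, 0.001], [0.928, 0.373, -0.001], [-0.002, 0.001, -1.0]]
wrist_force: [1.0, -1.5, -2.2]
gripper_width: 0.587
0.5874898672715979 [ 0.51979324 -0.15085609  0.07866754] [-0.14135772 -0.71868254  0.14866493] [  1.   20.1 -20.1   0.1 -49.7 -69.2]
skirt 132 centroid 246.6 axis 336.2
```

View pics/d10.png

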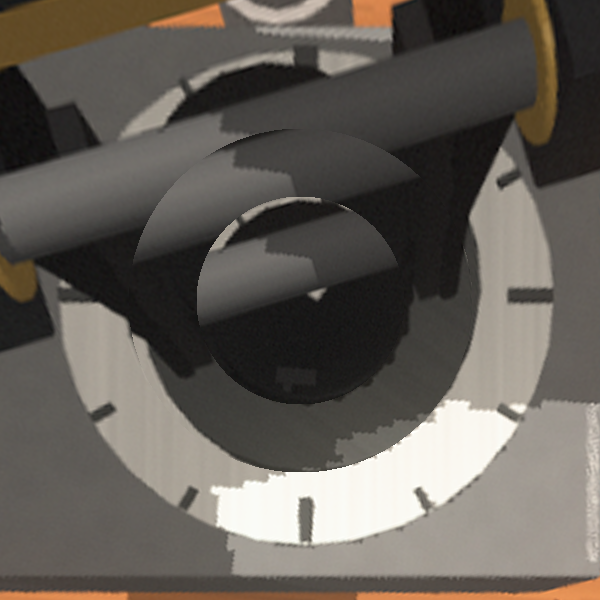

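```bash
python3 -m jog '[[[0,0,0],[0,0,0.6]],[[0.0005,0,0],[0,0,2]],[[0.001,0.0003,0],[0,0,3.4]],[[0.001,0.0005,0],[0,0,4.8]],[[0.0015,0.0007,0],[0,0,6.2]],[[0.0016,0.001,0],[0,0,7.6]],[[0.0018,0.0013,0],[0,0,9]],[[0.002,0.0015,0],[0,0,10.2]],[[0.0022,0.002,0],[0,0,11]],[[0.0023,0.002,0],[0,0,11]]]'
python3 -m jog '[[[0,0,0],[0,0,0]],[[0,0,0],[0,0,0]],[[0,0,0],[0,0,0]],[[0,0,0],[0,0,0]],[[0,0,0],[0,0,0]],[[0,0,0],[0,0,0]],[[0,0,0],[0,0,0]],[[0,0,0],[0,0,0]],[[0,0,0],[0,0,0]],[[0,0,0],[0,0,0]]]'
python3 - <<'E'
from geo import *
im,W,Y,s=wcloud();cv2.imwrite("pics/w11.png",im)
print(s["gripper_width"],s["tcp_pos"],s["moment"],s["joints"].round(1))
dialview(im,s,"pics/d11.png")
im,_=r.capture("side");cv2.imwrite("pics/side11.png",cv2.resize(im[220:370,180:360],None,fx=4,fy=4))
E
```

```text
time_s: 20.97
tcp_pos: [0.5201, -0.1482, 0.0787]
ee_rot: [[0.541, 0.841, -0.0], [0.841, -0.541, -0.001], [-0.001, 0.001, -1.0]]
wrist_force: [1.0, -4.6, -1.7]
gripper_width: 0.589
time_s: 21.8
tcp_pos: [0.52, -0.1482, 0.0787]
ee_rot: [[0.539, 0.842, -0.0], [0.842, -0.539, -0.001], [-0.001, 0.0, -1.0]]
wrist_force: [1.9, -4.9, -1.9]
gripper_width: 0.589
0.5891236201309671 [ 0.5200489  -0.14823267  0.07867016] [-1.39576735 -0.51900979 -0.0539501 ] [ 1.30e+00  2.01e+01 -2.01e+01  1.00e-01 -4.98e+01 -1.24e+02]
```

View pics/d11.png

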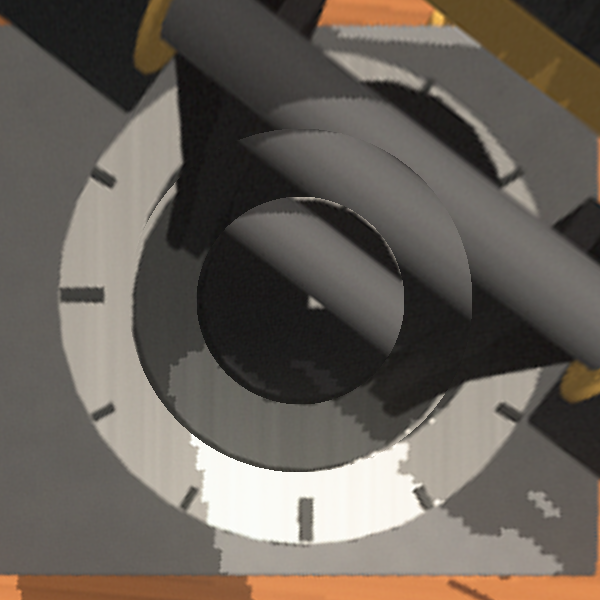

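View pics/side11.png

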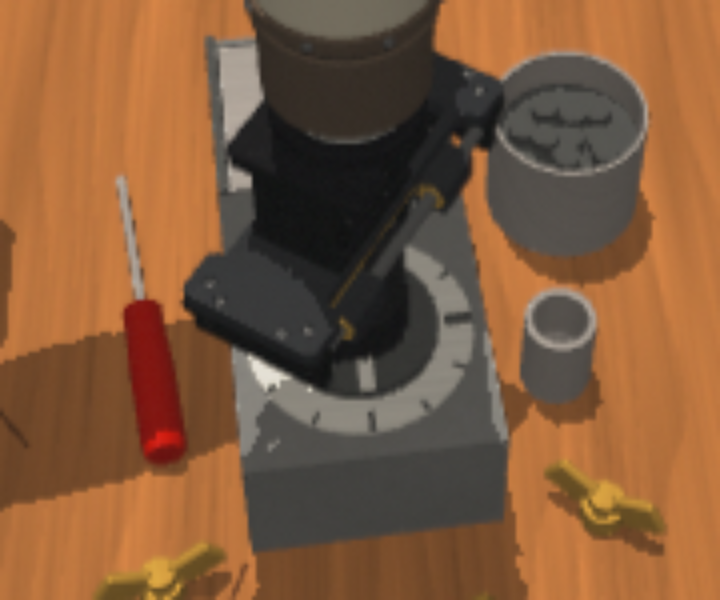

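The side view shows the pointer bar at (367,372), in line with the 3 o'clock tick at (372,420). Joint count gives about 449.5°. Now 119.5° counter-clockwise to 11 o'clock.

```bash
python3 -m jog '[[[0,0,0],[0,0,-0.5]],[[-0.0005,0,0],[0,0,-1.5]],[[-0.001,0,0],[0,0,-2.8]],[[-0.001,0,0],[0,0,-4.1]],[[-0.0015,0.0002,0],[0,0,-5.4]],[[-0.0018,0.0004,0],[0,0,-6.7]],[[-0.002,0.0005,0],[0,0,-8]],[[-0.0025,0.0006,0],[0,0,-9.3]],[[-0.0027,0.0008,0],[0,0,-10.6]],[[-0.0029,0.001,0],[0,0,-12]]]'
python3 -m jog '[[[0,0,0],[0,0,-1.3]],[[-0.0005,0,0],[0,0,-2.7]],[[-0.001,0,0],[0,0,-4.1]],[[-0.001,0,0],[0,0,-5.5]],[[-0.0015,0.0002,0],[0,0,-6.9]],[[-0.0018,0.0004,0],[0,0,-8.3]],[[-0.002,0.0005,0],[0,0,-9.7]],[[-0.0025,0.0006,0],[0,0,-11]],[[-0.0027,0.0008,0],[0,0,-11.9]],[[-0.0029,0.001,0],[0,0,-11.9]]]'
python3 -m jog '[[[0,0,0],[0,0,0]],[[0,0,0],[0,0,0]],[[0,0,0],[0,0,0]],[[0,0,0],[0,0,0]],[[0,0,0],[0,0,0]],[[0,0,0],[0,0,0]],[[0,0,0],[0,0,0]],[[0,0,0],[0,0,0]],[[0,0,0],[0,0,0]],[[0,0,0],[0,0,0]]]'
python3 - <<'E'
from geo import *
im,W,Y,s=wcloud();cv2.imwrite("pics/w12.png",im)
print(s["gripper_width"],s["tcp_pos"],s["moment"],s["joints"].round(1))
dialview(im,s,"pics/d12.png")
im,_=r.capture("side");cv2.imwrite("pics/side12.png",cv2.resize(im[220:370,180:360],None,fx=4,fy=4))
E
```

```text
time_s: 22.73
tcp_pos: [0.5199, -0.151, 0.0787]
ee_rot: [[-0.465, 0.885, 0.001], [0.885, 0.465, -0.001], [-0.001, 0.0, -1.0]]
wrist_force: [2.8, -4.9, -2.7]
gripper_width: 0.592
time_s: 23.57
tcp_pos: [0.5222, -0.1526, 0.0787]
ee_rot: [[-0.999, 0.053, 0.001], [0.053, 0.999, -0.0], [-0.001, -0.0, -1.0]]
wrist_force: [2.6, -2.7, -1.0]
gripper_width: 0.589
time_s: 24.4
tcp_pos: [0.5222, -0.1525, 0.0787]
ee_rot: [[-0.998, 0.058, 0.001], [0.058, 0.998, -0.0], [-0.001, -0.0, -1.0]]
wrist_force: [3.6, -3.2, -3.1]
gripper_width: 0.59
0.5898720231746548 [ 0.52218672 -0.15253203  0.07869886] [-1.00265922 -1.00577158  0.05126998] [  0.8  20.4 -19.7   0.  -49.9  -4.1]
skirt 28 centroid 185.8 axis 98.3
```

View pics/d12.png

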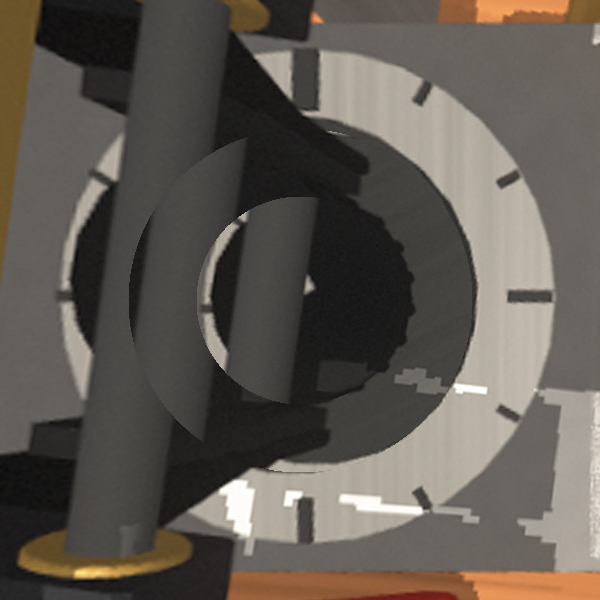

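View pics/side12.png

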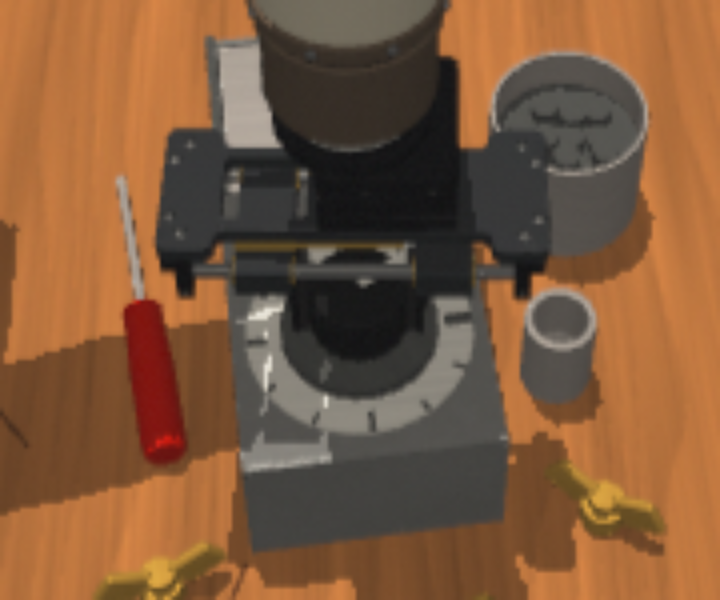

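Joint count puts the dial at 330° (the pointer is hidden by the gripper). Now 60° clockwise to 1 o'clock.

```bash
python3 -m jog '[[[0,0,0],[0,0,0.7]],[[0.0005,0,0],[0,0,2]],[[0.001,0.0003,0],[0,0,3.4]],[[0.001,0.0005,0],[0,0,4.8]],[[0.0015,0.0007,0],[0,0,6.2]],[[0.0016,0.001,0],[0,0,7.6]],[[0.0018,0.0013,0],[0,0,9]],[[0.002,0.0015,0],[0,0,10.4]],[[0.0022,0.002,0],[0,0,11.6]],[[0.0023,0.002,0],[0,0,12]]]'
python3 -m jog '[[[0,0,0],[0,0,0]],[[0,0,0],[0,0,0]],[[0,0,0],[0,0,0]],[[0,0,0],[0,0,0]],[[0,0,0],[0,0,0]],[[0,0,0],[0,0,0]],[[0,0,0],[0,0,0]],[[0,0,0],[0,0,0]],[[0,0,0],[0,0,0]],[[0,0,0],[0,0,0]]]'
python3 -m jog '[[[0,0,0],[0,0,0]],[[0,0,0],[0,0,0]],[[0,0,0],[0,0,0]],[[0,0,0],[0,0,0]],[[0,0,0],[0,0,0]],[[0,0,0],[0,0,0]],[[0,0,0],[0,0,0]],[[0,0,0],[0,0,0]],[[0,0,0],[0,0,0]],[[0,0,0],[0,0,0]]]' 0.087
python3 -m jog '[[[0,0,-0.005],[0,0,0]],[[0,0,-0.01],[0,0,0]],[[0,0,-0.02],[0,0,0]],[[0,0,-0.03],[0,0,0]],[[0,0,-0.04],[0,0,0]],[[0,0,-0.05],[0,0,0]],[[0,0,-0.06],[0,0,0]],[[0,0,-0.07],[0,0,0]],[[0,0,-0.078],[0,0,0]],[[0,0,-0.08],[0,0,0]]]'
python3 - <<'E'
from geo import *
im,W,Y,s=wcloud();cv2.imwrite("pics/w13.png",im)
print(s["gripper_width"],s["tcp_pos"],s["moment"],s["joints"].round(1))
dialview(im,s,"pics/d13.png")
B=np.array([.508,.0257,.0])
bar=W[(W[...,2]>.11)&(W[...,2]<.122)&(W[...,1]>-.03)&(W[...,1]<.1)&(np.abs(W[...,0]-.508)<.06)]
print(len(bar),bar.mean(0),cv2.minAreaRect((bar[:,:2]*1000).astype(np.float32)))
E
```

```text
time_s: 25.33
tcp_pos: [0.5199, -0.151, 0.0787]
ee_rot: [[-0.445, 0.895, 0.001], [0.895, 0.445, -0.001], [-0.001, 0.0, -1.0]]
wrist_force: [3.2, -5.3, -3.7]
gripper_width: 0.59
time_s: 26.17
tcp_pos: [0.5199, -0.151, 0.0787]
ee_rot: [[-0.449, 0.894, 0.001], [0.894, 0.449, -0.001], [-0.001, 0.0, -1.0]]
wrist_force: [3.8, -6.0, -3.8]
gripper_width: 0.59
time_s: 27.0
tcp_pos: [0.5195, -0.1501, 0.0787]
ee_rot: [[-0.449, 0.893, -0.0], [0.893, 0.449, 0.0], [0.0, -0.0, -1.0]]
wrist_force: [-0.9, 0.6, 0.2]
gripper_width: 1.0
time_s: 27.83
tcp_pos: [0.5205, -0.1503, 0.1607]
ee_rot: [[-0.449, 0.893, 0.003], [0.893, 0.449, -0.0], [-0.002, 0.003, -1.0]]
wrist_force: [0.0, 0.7, 0.2]
gripper_width: 0.998
0.9981554775104142 [ 0.52045644 -0.15027932  0.16069208] [ 0.03550381 -0.16346699 -0.03080944] [  1.1  15.2 -13.9   0.  -60.8 -64.4]
knob 1115 centroid 33.7 axis 31.0
skirt 1265 centroid 16.2 axis 60.3
196 [0.47643626 0.01741052 0.11565318] ((478.24993896484375, 19.747112274169922), (16.56581687927246, 14.053291320800781), 8.850775718688965)
```

View pics/d13.png

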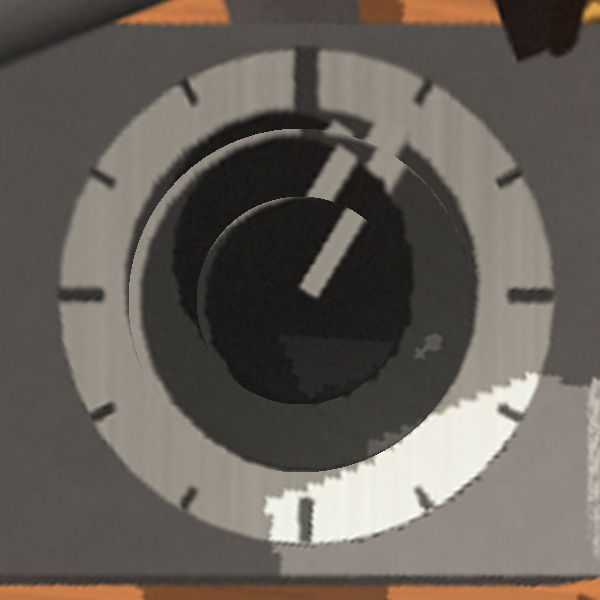

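The pointer is at about 31° (1 o'clock). Next I move over the hatch bar with the jaws along box y.

```bash
python3 -m jog '[[[0.006,0.003,0],[0,0,0.2]],[[0.02,0.009,0],[0,0,0.5]],[[0.04,0.017,0],[0,0,1]],[[0.06,0.025,0],[0,0,1.5]],[[0.08,0.033,0],[0,0,2]],[[0.1,0.041,0],[0,0,2.5]],[[0.12,0.049,0],[0,0,3]],[[0.14,0.058,0],[0,0,3.5]],[[0.155,0.064,0],[0,0,4]],[[0.162,0.066,0],[0,0,4.3]]]'
python3 -m jog '[[[0,0,0.005],[0,0,0]],[[0,0,0.012],[0,0,0]],[[0,0,0.02],[0,0,0]],[[0,0,0.027],[0,0,0]],[[0,0,0.033],[0,0,0]],[[0,0,0.037],[0,0,0]],[[0,0,0.04],[0,0,0]],[[0,0,0.04],[0,0,0]],[[0,0,0.04],[0,0,0]],[[0,0,0.04],[0,0,0]]]'
python3 - <<'E'
from geo import *
im,W,Y,s=wcloud();cv2.imwrite("pics/w14.png",im)
print(s["gripper_width"],s["tcp_pos"],s["moment"],s["joints"].round(1))
m=(W[...,2]>.112)&(W[...,2]<.122)&(W[...,1]>-.03)&(W[...,1]<.1)&(np.abs(W[...,0]-.508)<.06)
bar=Y[m];print(len(bar),bar.mean(0),bar.min(0),bar.max(0))
E
```

```text
time_s: 28.72
tcp_pos: [0.5052, 0.0259, 0.1581]
ee_rot: [[-0.09, 0.996, -0.001], [0.996, 0.09, -0.0], [0.0, -0.001, -1.0]]
wrist_force: [0.2, -0.2, -0.3]
gripper_width: 0.997
time_s: 29.55
tcp_pos: [0.506, 0.0242, 0.119]
ee_rot: [[-0.091, 0.996, 0.001], [0.996, 0.091, 0.0], [0.0, 0.001, -1.0]]
wrist_force: [0.0, 0.6, -0.6]
gripper_width: 1.0
1.000210405758214 [0.50596884 0.02424499 0.11898079] [-0.00358693 -0.14426353 -0.04464798] [  21.1   14.3  -21.8    0.   -53.8 -106. ]
2222 [-0.0010358  -0.00146106  0.00173588] [-0.00800872 -0.03617513 -0.00084781] [0.0060381  0.03959584 0.00687627]
```

View pics/w14.png

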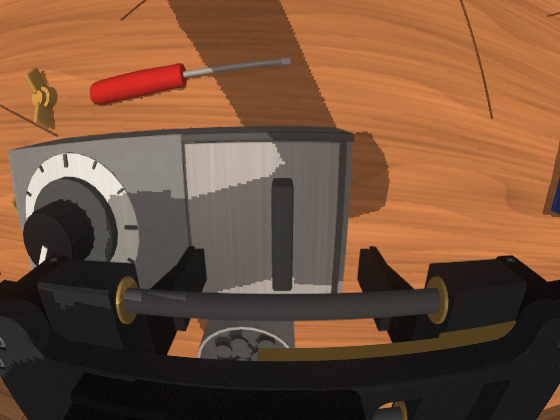

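The bar (283,235) is centred between the fingers to about 1 mm. I descend and grip.

```bash
python3 -m jog '[[[-0.001,0,0.006],[0,0,0]],[[-0.001,0,0.013],[0,0,0]],[[-0.001,0,0.02],[0,0,0]],[[-0.001,0,0.027],[0,0,0]],[[-0.001,0,0.034],[0,0,0]],[[-0.001,0,0.04],[0,0,0]],[[-0.001,0,0.046],[0,0,0]],[[-0.001,0,0.05],[0,0,0]],[[-0.001,0,0.052],[0,0,0]],[[-0.001,0,0.052],[0,0,0]]]'
python3 -m jog '[[[0,0,0],[0,0,0]],[[0,0,0],[0,0,0]],[[0,0,0],[0,0,0]],[[0,0,0],[0,0,0]],[[0,0,0],[0,0,0]],[[0,0,0],[0,0,0]],[[0,0,0],[0,0,0]],[[0,0,0],[0,0,0]],[[0,0,0],[0,0,0]],[[0,0,0],[0,0,0]]]' 0.005
python3 -m jog '[[[0,0,0],[0,0,0]],[[0,0,0],[0,0,0]],[[0,0,0],[0,0,0]],[[0,0,0],[0,0,0]],[[0,0,0],[0,0,0]],[[0,0,0],[0,0,0]],[[0,0,0],[0,0,0]],[[0,0,0],[0,0,0]],[[0,0,0],[0,0,0]],[[0,0,0],[0,0,0]]]'
```

```text
time_s: 30.43
tcp_pos: [0.5055, 0.0231, 0.0661]
ee_rot: [[-0.09, 0.996, -0.001], [0.996, 0.09, -0.0], [-0.0, -0.001, -1.0]]
wrist_force: [0.1, -0.1, -0.0]
gripper_width: 0.999
time_s: 31.27
tcp_pos: [0.5057, 0.0232, 0.0666]
ee_rot: [[-0.09, 0.996, -0.0], [0.996, 0.09, 0.0], [0.0, -0.0, -1.0]]
wrist_force: [1.0, -0.3, -0.2]
gripper_width: 0.329
time_s: 32.1
tcp_pos: [0.5057, 0.0244, 0.0666]
ee_rot: [[-0.09, 0.996, 0.0], [0.996, 0.09, 0.002], [0.002, 0.0, -1.0]]
wrist_force: [-2.1, 5.4, 0.8]
gripper_width: 0.158
```

Gripped at 13.7 mm. A gentle 10 mm pull first, to test whether the lock is released.

```bash
python3 -m jog '[[[0.002,0,0],[0,0,0]],[[0.003,0,0],[0,0,0]],[[0.005,0,0],[0,0,0]],[[0.006,0,0],[0,0,0]],[[0.008,0,0],[0,0,0]],[[0.009,0,0],[0,0,0]],[[0.01,0,0],[0,0,0]],[[0.01,0,0],[0,0,0]],[[0.01,0,0],[0,0,0]],[[0.01,0,0],[0,0,0]]]'
```

```text
time_s: 32.93
tcp_pos: [0.5049, 0.0334, 0.0666]
ee_rot: [[-0.09, 0.996, 0.0], [0.996, 0.09, 0.0], [0.0, 0.0, -1.0]]
wrist_force: [1.0, -0.9, -1.4]
gripper_width: 0.159
```

The lock is released (9 mm moved at about 1 N). I pull the rest.

```bash
python3 -m jog '[[[0.003,0,0],[0,0,0]],[[0.009,0,0],[0,0,0]],[[0.017,0,0],[0,0,0]],[[0.025,0,0],[0,0,0]],[[0.033,0,0],[0,0,0]],[[0.041,0,0],[0,0,0]],[[0.049,0,0],[0,0,0]],[[0.056,0,0],[0,0,0]],[[0.06,0,0],[0,0,0]],[[0.061,0,0],[0,0,0]]]'
python3 -m jog '[[[0.002,0,0],[0,0,0]],[[0.004,0,0],[0,0,0]],[[0.006,0,0],[0,0,0]],[[0.008,0,0],[0,0,0]],[[0.009,0,0],[0,0,0]],[[0.01,0,0],[0,0,0]],[[0.01,0,0],[0,0,0]],[[0.01,0,0],[0,0,0]],[[0.01,0,0],[0,0,0]],[[0.01,0,0],[0,0,0]]]'
```

```text
time_s: 33.77
tcp_pos: [0.4995, 0.0949, 0.0666]
ee_rot: [[-0.091, 0.996, 0.0], [0.996, 0.091, 0.0], [0.0, 0.0, -1.0]]
wrist_force: [2.1, -2.0, -2.8]
gripper_width: 0.159
time_s: 34.6
tcp_pos: [0.4987, 0.1042, 0.0667]
ee_rot: [[-0.09, 0.996, 0.001], [0.996, 0.09, 0.001], [0.0, 0.001, -1.0]]
wrist_force: [3.9, -1.4, -4.9]
gripper_width: 0.153
```

```bash
python3 -m jog '[[[0,0,0],[0,0,0]],[[0,0,0],[0,0,0]],[[0,0,0],[0,0,0]],[[0,0,0],[0,0,0]],[[0,0,0],[0,0,0]],[[0,0,0],[0,0,0]],[[0,0,0],[0,0,0]],[[0,0,0],[0,0,0]],[[0,0,0],[0,0,0]],[[0,0,0],[0,0,0]]]' 0.087
python3 -m jog '[[[0,0,-0.005],[0,0,0]],[[0,0,-0.015],[0,0,0]],[[0,0,-0.03],[0,0,0]],[[0,0,-0.045],[0,0,0]],[[0,0,-0.06],[0,0,0]],[[0,0,-0.075],[0,0,0]],[[0,0,-0.09],[0,0,0]],[[0,0,-0.105],[0,0,0]],[[0,0,-0.115],[0,0,0]],[[0,0,-0.12],[0,0,0]]]'
python3 -m jog '[[[0.01,0,0],[0,0,0]],[[0.03,0,0],[0,0,0]],[[0.055,0,0],[0,0,0]],[[0.08,0,0],[0,0,0]],[[0.105,0,0],[0,0,0]],[[0.13,0,0],[0,0,0]],[[0.155,0,0],[0,0,0]],[[0.175,0,0],[0,0,0]],[[0.185,0,0],[0,0,0]],[[0.19,0,0],[0,0,0]]]'
python3 - <<'E'
from geo import *
im,W=cloud();cv2.imwrite("pics/top15.png",im)
b=W[(W[...,2]>.109)&(W[...,2]<.125)&(W[...,1]>-.05)&(W[...,1]<.16)&(np.abs(W[...,0]-.505)<.06)]
print("bar",len(b),cv2.minAreaRect((b[:,:2]*1000).astype(np.float32)))
print(pointer2(im))
for q in("bolt_can","socket","parts_bin","screwdriver","wing_nut1"):
    for o in r.cut_out(q,"top")[:4]: print(q,round(o["confidence"],2),np.round(o["uv"]))
cv2.imwrite("pics/zoom15.png",cv2.resize(im[150:300,250:440],None,fx=4,fy=4,interpolation=cv2.INTER_CUBIC))
E
```

```text
time_s: 35.43
tcp_pos: [0.4984, 0.1039, 0.0667]
ee_rot: [[-0.09, 0.996, -0.0], [0.996, 0.09, -0.0], [-0.0, -0.0, -1.0]]
wrist_force: [0.2, 0.5, -0.0]
gripper_width: 0.834
time_s: 36.27
tcp_pos: [0.4993, 0.1042, 0.189]
ee_rot: [[-0.091, 0.996, 0.003], [0.996, 0.091, 0.002], [0.001, 0.004, -1.0]]
wrist_force: [1.2, 0.3, 0.6]
gripper_width: 0.997
time_s: 37.1
tcp_pos: [0.4804, 0.2945, 0.1855]
ee_rot: [[-0.092, 0.996, -0.002], [0.996, 0.092, -0.001], [-0.001, -0.002, -1.0]]
wrist_force: [-0.1, -0.0, 0.3]
gripper_width: 1.001
bar 175 ((501.5652770996094, 105.37425231933594), (75.6240234375, 13.982356071472168), 5.403040885925293)
[(np.float64(37.8), 23), np.float64(28.7), (np.float64(20.9), 32)]
bolt_can 0.9 [322. 185.]
socket 0.6 [362. 186.]
parts_bin 0.68 [160. 287.]
screwdriver 0.96 [364. 279.]
wing_nut1 0.68 [415. 272.]
wing_nut1 0.64 [424. 219.]
wing_nut1 0.47 [398. 186.]
```

View pics/zoom15.png

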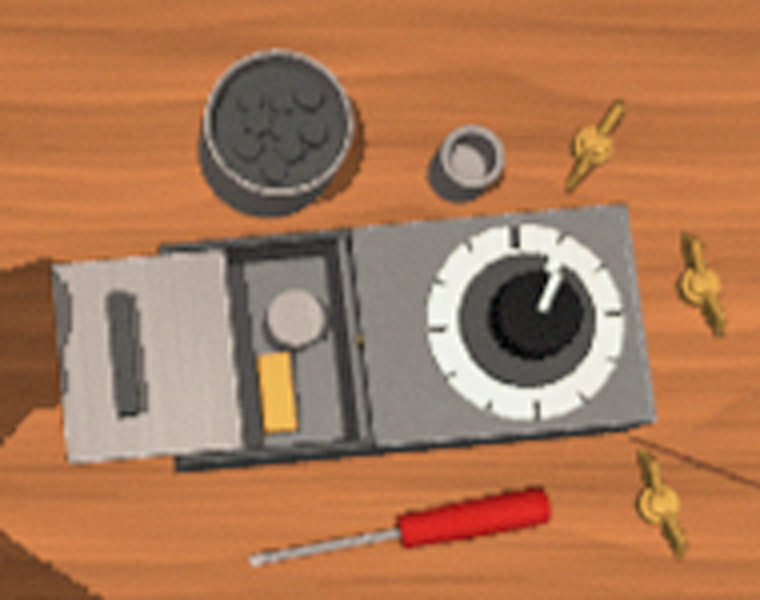

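The hatch is open with its contents visible, and the bar has moved 80 mm. The pointer is at 1 o'clock and the bystanders are in place; the parts bin's reported centre shifted because the arm partly hides it. Handing in.

```bash
python3 -c "
from station import r
print(r.finish_job())"
```

```text
the job is handed in; nothing more can be done
None
```

The strongbox is open and the job is handed in at about 37 s of the 72 s allowed; no verdict was reported.

**What I did:** I turned the dial clockwise in two grips from 34° to about 449.5° (3 o'clock, second arrival). Then I turned it counter-clockwise to about 330° (11 o'clock) and clockwise to about 390° (1 o'clock). After that I pulled the hatch open, let go and moved the arm clear.

**Last checks:**
- **Hatch:** the grip bar moved 80.0 mm in the top camera, and the inside of the box is visible.
- **Dial:** the pointer read about 31° in the wrist view and 29° in the top view, where 1 o'clock is 30°. Two cruder estimates from the top picture gave 38° and 21°; the top camera's oblique view skews those, and they had scattered the same way at the start.
- **Bystanders:** all were found at their starting pixels within a few pixels, except the parts bin. Its reported centre moved about 18 px, most likely because the arm partly hides it; the arm never went near it.

**What disagreed or could not be checked:**
- **Finger length:** the real fingertips are about 33 mm short of the reported TCP, and the grip centre is about 3 mm off to one side. The first grasp therefore closed above the knob without touching it. I measured the gap with wrist depth, corrected for it and gripped again.
- **11 o'clock stop:** the gripper hid the pointer there, so that stop was confirmed only by joint angles and by the lock releasing.

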